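# Unload the end-cap press and hang up the caps

## Task

The orange end caps in the clamshell press are ready: swing its clear lid over past upright so that it stays open by itself, then lift out every cap and hang each one by its loop handle on a hook of its own on the rack. Put every yellow grease dauber from the green stand back into one of the amber bottles, one to a bottle, pushed down until its head rests on the rim, and leave the bottles standing and the other goods on the counter undisturbed.

Things in the scene. Friction and masses are not known exactly. Their poses are not given: they have to be found in the camera images.
- press: blue clamshell press base, a block 110 (x) x 250 (y) x 40 mm with three round nests 68 mm wide and 6 mm deep in its top, at y = -80, 0 and 80 mm. Origin: centre of its underside, on the counter; x points away from the front (tab) side, towards the hinge; z up. Two hinge brackets, 108 mm tall, stand at x = 62 mm, y = +-105 mm. Fixed, turned up to 15 degrees
- lid (a joint): angle of the clear lid (rad): 0 shut and level over the caps, pi/2 upright, 2.1 leaning back on its stop. It turns freely about the press's y axis at point lid_hinge, front edge rising; 0.25 kg. Let go before upright it falls shut, past upright it falls open. Plate 250 mm wide, 116 mm from hinge to front edge, up to 12 mm thick, underside 103 mm above the counter when shut
- lid_tab (a point): centre of the red pull tab on the middle of the lid's front edge; the tab is 36 mm wide (y), 12 mm thick and sticks out 50 mm from the edge. With the lid shut it lies 143 mm in front of the hinge (-x of the press) and 6 mm above it, 109 mm over the counter, free at both sides and below
- lid_hinge (a point): the lid's hinge axis, middle of its width: 62 mm behind the press centre, 103 mm above the counter
- rack: fixed steel rack: a level rail 280 mm long (along its y) and 12 mm thick at 150 mm height, on two 12 mm posts at y = +-140 mm with low feet. Three 8 mm hooks stick out along its -x, roughly towards the robot. Origin on the counter below the middle of the rail; z up
- hook1 (a point): hook 1, at rack y = -95 mm: top of its level arm (8 mm round steel), 154 mm above the counter, at the middle of the stretch where a handle hangs; axes as the rack. The arm runs level from the rail, 55 mm to +x of this point, to 33 mm on the -x side, where the end turns up, reaching 18 mm above the arm's top at 41 mm on the -x side
- hook2 (a point): hook 2, at rack y = 0 mm: top of its level arm (8 mm round steel), 154 mm above the counter, at the middle of the stretch where a handle hangs; axes as the rack. The arm runs level from the rail, 55 mm to +x of this point, to 33 mm on the -x side, where the end turns up, reaching 18 mm above the arm's top at 41 mm on the -x side
- hook3 (a point): hook 3, at rack y = 95 mm: top of its level arm (8 mm round steel), 154 mm above the counter, at the middle of the stretch where a handle hangs; axes as the rack. The arm runs level from the rail, 55 mm to +x of this point, to 33 mm on the -x side, where the end turns up, reaching 18 mm above the arm's top at 41 mm on the -x side
- cap1: orange pipe end cap, may be absent: disc 64 mm wide, 22 mm thick, with a square loop handle on top: 44 mm wide outside along its y, of 8 x 8 mm bar, level top bar along y, 64 mm high over the cap's underside; opening 28 mm wide, 34 mm high. Origin: centre of its underside; z up. 90 g. Starts in a press nest, underside 34 mm above the counter, its y within 25 degrees of the press's
- cap1_bar (a point): middle of the underside of cap1's handle bar, 56 mm above the cap's underside; axes as the cap
- cap2: orange pipe end cap, may be absent: disc 64 mm wide, 22 mm thick, with a square loop handle on top: 44 mm wide outside along its y, of 8 x 8 mm bar, level top bar along y, 64 mm high over the cap's underside; opening 28 mm wide, 34 mm high. Origin: centre of its underside; z up. 90 g. Starts in a press nest, underside 34 mm above the counter, its y within 25 degrees of the press's
- cap2_bar (a point): middle of the underside of cap2's handle bar, 56 mm above the cap's underside; axes as the cap
- cap3: orange pipe end cap, may be absent: disc 64 mm wide, 22 mm thick, with a square loop handle on top: 44 mm wide outside along its y, of 8 x 8 mm bar, level top bar along y, 64 mm high over the cap's underside; opening 28 mm wide, 34 mm high. Origin: centre of its underside; z up. 90 g. Starts in a press nest, underside 34 mm above the counter, its y within 25 degrees of the press's
- cap3_bar (a point): middle of the underside of cap3's handle bar, 56 mm above the cap's underside; axes as the cap
- stand: fixed green block 50 x 120 x 82 mm tall in which the daubers stand, one in each of two wells 35 mm either side of its middle along its y. Origin: centre of its underside
- dauber1: grease dauber, may be absent: yellow round head 18 mm wide (21 mm lip at the top, look only) and 40 mm tall, with a steel rod 6 mm thick reaching 75 mm down below it. Origin: centre of the head's underside; z up along the dauber. 30 g. Starts upright in the stand with the head's underside on top of the block, 82 mm above the counter
- dauber2: grease dauber, may be absent: yellow round head 18 mm wide (21 mm lip at the top, look only) and 40 mm tall, with a steel rod 6 mm thick reaching 75 mm down below it. Origin: centre of the head's underside; z up along the dauber. 30 g. Starts upright in the stand with the head's underside on top of the block, 82 mm above the counter
- bottle1: loose narrow amber bottle on a steel foot: foot 68 mm wide and 18 mm high, bottle 25 mm wide, top at 100 mm, bore 9 mm wide and 79 mm deep. Origin: centre of its underside. 0.45 kg; either bottle serves either dauber
- bottle1_mouth (a point): centre of the mouth of bottle1, level with its rim, 100 mm above its underside
- bottle2: loose narrow amber bottle on a steel foot: foot 68 mm wide and 18 mm high, bottle 25 mm wide, top at 100 mm, bore 9 mm wide and 79 mm deep. Origin: centre of its underside. 0.45 kg; either bottle serves either dauber
- bottle2_mouth (a point): centre of the mouth of bottle2, level with its rim, 100 mm above its underside
- coupling: bystander: grey pipe coupling, 60 mm wide, 60 mm tall; origin centre of its underside
- valve: bystander: brass valve with a red lever, 70 mm long, 66 mm tall; origin centre of its underside
- tin: bystander: blue tin, 70 mm wide, 70 mm tall; origin centre of its underside
There are look-alikes about, which are no part of the job. Leave any black look-alike of the dauber2 alone.

How it is judged:
By the outcome, as a careful person would: the job done as asked, in the order asked, and still so for the second after the job is handed in, with the robot touching nothing.
Of cap1, cap2, cap3 only 2 to 3 are there at a start; the rules pass over those that are not, and their reading is None.
Of dauber1, dauber2 only 1 to 2 are there at a start; the rules pass over those that are not, and their reading is None.
At some moment in a run one of bottle1, bottle2 may be knocked a few centimetres aside while the robot is not near it.
It also fails if it takes over 210 s, if anything falls off the work surface, if the arm or the gripper's body presses on something with over 40 N, if the wrist force passes 120 N, or if a joint passes its speed limit or range.

## Robot

A 7-joint arm with a two-finger parallel gripper is mounted at the origin on the work surface. World frame = base frame: x ahead of the robot, y to its left, z up, the work surface at z = 0. Lengths are in m, angles in rad, forces in N, time in s.
With the tool pointing down it reaches from about 0.425 to 0.975 m from the base axis. Payload 16.7 kg.
Tool frame: the origin (TCP) lies midway between the tips of the shut fingers; the grasp point (between the pads) lies arm.grasp_offset behind it (arm.grasp_offset is the distance from the TCP to the grasp point, in m); z points along the fingers, y is the line along which they close (so a half turn about z gives the same grasp; the last joint's range is limited). The gripper opens to 85 mm and grips with 20 to 120 N. Pads are 22 mm wide; open, the fingers measure 114 mm over their backs; the gripper's body (76 mm by 85 mm) begins 54 mm behind the grasp point. The pads swing forward as they close: fully open they stand 13 mm farther back than shut.
Start: joints at [1.183, 0.426, 0.074, 1.606, -0.034, 1.111, -0.067], TCP at [0.159, -0.656, 0.231] pointing down, gripper open.
Joint ranges: [-2.85, 2.85], [-0.5, 2.14], [-1.23, 1.37], [0.21, 2.46], [-1.02, 4.16], [0.16, 2.05], [-2.73, 2.73]. Speed limits (rad/s): [1.89, 1.89, 2.39, 2.39, 3.01, 3.01, 3.01].

## Interface

Orientations are given as a unit quaternion [w, x, y, z].
In Python, from rig import state, grab_frame, arm gives the robot as it stands.
- The arm moves only by the tool servo_tool, never from a script. Its argument "deltas" is a list of rows, each a list of 7 numbers: the finger opening in cm, from 0 to 8.54, then the shift along the tool's x, y, z in cm, then the turn, a rotation vector about the tool's x, y, z in rad. In form: [[claw, dx, dy, dz, ax, ay, az], ...]. A call has exactly 10 rows; each row shifts and turns the commanded pose from where the row before left it, along the tool's axes as they then stand; what a row does not reach is not made up. A row lasts 1/12 s, in which the tool goes at most 41.7 mm and 7.16 degrees, less where a joint would pass 70% of its speed; a pose out of reach is approached as far as the arm can. A call is refused whole if a number of a shift passes 4.17 or a number of a turn 0.125, either way. A call with a gripper value outside its range is refused whole. The fingers move at their own pace and stop on an object; the grip force is fixed at half the most. Time passes only in rows, so rows that do not move let the fingers close, or fill a call up. It gives the time, the measured TCP pose, the force, the opening and the grip force at its end, in the units of the state.
- state(): the state, without advancing time (a new reading comes with each control period).
- grab_frame(name): name is "scene" or "side" or "wrist"; returns a dict with "pixels" (384x512x3 uint8, red, green, blue), "intrinsics" (3x3 intrinsics, pixels), "camera_from_world" (4x4, takes a point from world to camera coordinates). Camera axes: x right, y up, looking along -z (the intrinsics and any distortion apply to the point x, -y, -z); pixel columns grow to the right and rows downward; lengths in m; the calibration is good to about 2 mm. A picture is of the moment at which its call begins. There is no depth.
- arm.job_done(): hands the job in; it is judged then, once.
The state is a dict: "time_s": time; "joints": joint angles; "qvel": joint speeds; "joint_torque": joint torques, N m; "eef_pos": TCP position; "orientation": TCP orientation; "contact_force": force on the tool from outside, world axes, zero at the start; "ft_torque": the same for the moment, N m; "grip_width": finger opening in m; "grasp_force": force on a finger pad.
Only numpy, scipy, OpenCV 4.12 (cv2) and the standard library are available. Lean on these libraries where they do the work, as an engineer would, in place of code of your own. Each camera call takes 0.05 s, during which the arm holds its last target. There are 200 camera calls.

## Working session

There is one attempt and no reset: what is moved stays moved. The work goes in short steps, Python scripts to look and compute and a tool call to move; the robot and the scene stay as the last step left them, time stands still between calls to the robot, and variables do not carry over. Pictures are saved under pics/ and viewed, at most 14 in all, crops included, and the job is handed in when it is done.

Besides the shell and the picture viewer there is one more tool, called after "Call:" as name(argument=value, ...), one argument or row to a line, values as JSON. servo_tool: Moves the arm, as the interface text tells. Its arguments: {"type":"object","properties":{"deltas":{"type":"array","items":{"type":"array","items":{"type":"number"}}}},"required":["deltas"]}

```bash
ls; mkdir -p pics; python3 - <<'E'
from rig import state, grab_frame, arm
import cv2, numpy as np
s=state(); print(s, arm.grasp_offset)
for n in ("scene","side","wrist"):
    f=grab_frame(n); np.savez(f'pics/{n}0.npz',**{k:np.array(v) for k,v in f.items()})
    print(n,f['intrinsics'],np.linalg.inv(f['camera_from_world']).round(3), f.keys())
    cv2.imwrite(f'pics/{n}0.png',cv2.resize(f['pixels'][:,:,::-1],(800,600)))
E
```

```text
pics
{'time_s': 0.0, 'joints': array([ 1.18350522,  0.42673688,  0.07383177,  1.60661254, -0.03410889,
        1.1108069 , -0.06711188]), 'qvel': array([-0.00060069,  0.00257705, -0.00035381,  0.00030992, -0.00040218,
        0.00093317, -0.00086371]), 'joint_torque': array([-5.29139779e-04, -9.49835157e+01,  3.76107842e+00, -4.63516796e+01,
        1.92565355e-02,  1.03159828e-02, -1.15405273e-04]), 'eef_pos': array([ 0.15888862, -0.6556068 ,  0.23060433]), 'orientation': array([-6.41771126e-04,  9.92941829e-01,  1.18600587e-01, -1.17494498e-04]), 'contact_force': array([-0.53603486,  0.00653624, -0.39003736]), 'ft_torque': array([-0.02837224, -0.00341843, -0.00640073]), 'grasp_force': 0.0, 'grip_width': 0.08550247283680722} 0.0187
scene [[380.7679771    0.         251.37601011]
 [  0.         380.7679771  193.07599623]
 [  0.           0.           1.        ]] [[ 0.123 -0.858  0.498  1.091]
 [ 0.992  0.111 -0.053 -0.068]
 [-0.009  0.501  0.865  0.961]
 [ 0.     0.     0.     1.   ]] dict_keys(['pixels', 'intrinsics', 'camera_from_world'])
side [[400.78948038   0.         259.16208786]
 [  0.         400.78948038 192.09336286]
 [  0.           0.           1.        ]] [[ 0.964  0.153 -0.22   0.349]
 [-0.267  0.505 -0.821 -0.895]
 [-0.014  0.849  0.528  0.666]
 [ 0.     0.     0.     1.   ]] dict_keys(['pixels', 'intrinsics', 'camera_from_world'])
wrist [[306.04907721   0.         253.27807381]
 [  0.         306.04907721 193.47082053]
 [  0.           0.           1.        ]] [[ 0.235  0.922  0.308  0.236]
 [-0.972  0.223  0.073 -0.637]
 [-0.002 -0.316  0.949  0.372]
 [ 0.     0.     0.     1.   ]] dict_keys(['pixels', 'intrinsics', 'camera_from_world'])
```

View pics/scene0.png

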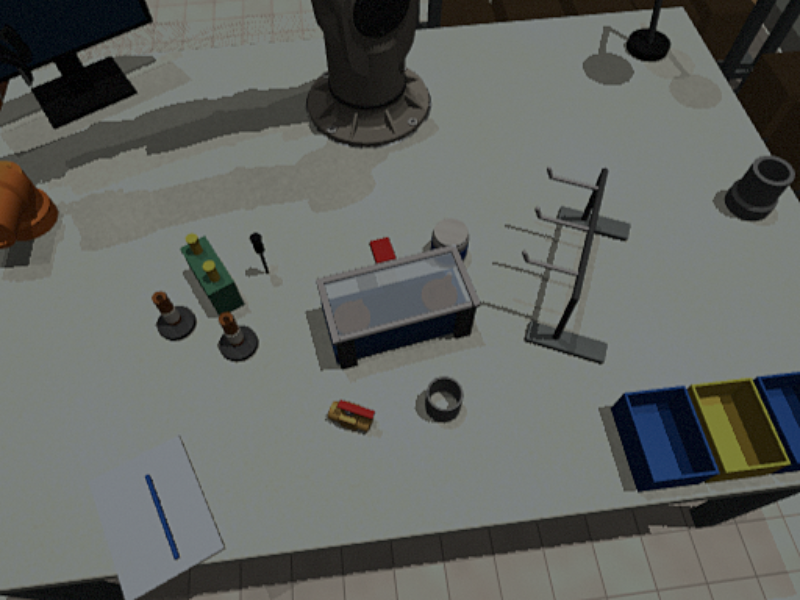

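View pics/side0.png

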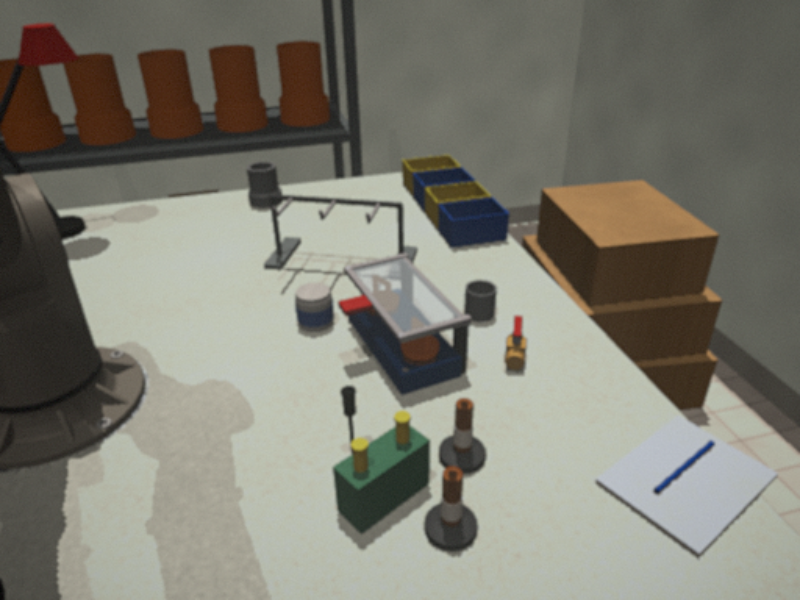

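The scene view shows the two daubers at about (192,239) and (210,266), with the bottles at (160,297) and (228,318). The black look-alike is at (258,240). The press is centred near (397,305), with the tab at (382,250) and caps in the two outer nests. The hook tips are at (549,171), (538,210) and (525,255). The side view agrees with this.

```bash
cat > h.py <<'E'
import numpy as np, cv2
from rig import state, grab_frame, arm
from scipy.spatial.transform import Rotation as R
def load(n): return dict(np.load(f'pics/{n}.npz'))
def snap(cam,tag,save=True):
    f=grab_frame(cam); f={k:np.array(v) for k,v in f.items()}; np.savez(f'pics/{tag}.npz',**f); return f
def ray(f,uv):
    K=f['intrinsics'];T=np.linalg.inv(f['camera_from_world'])
    d=np.array([(uv[0]-K[0,2])/K[0,0],-(uv[1]-K[1,2])/K[1,1],-1.]); d=T[:3,:3]@d
    return T[:3,3],d/np.linalg.norm(d)
def onz(f,uv,z):
    o,d=ray(f,uv); return o+d*(z-o[2])/d[2]
def tri(f1,u1,f2,u2):
    o1,d1=ray(f1,u1);o2,d2=ray(f2,u2)
    t=np.linalg.lstsq(np.c_[d1,-d2],o2-o1,rcond=None)[0]
    a=o1+t[0]*d1;b=o2+t[1]*d2; return (a+b)/2,np.linalg.norm(a-b)
def proj(f,p):
    c=f['camera_from_world']@np.r_[p,1]; K=f['intrinsics']
    return np.array([K[0,2]+K[0,0]*c[0]/-c[2],K[1,2]+K[1,1]*-c[1]/-c[2]])
def blobs(f,lo,hi,amin=12,roi=None):
    hsv=cv2.cvtColor(f['pixels'],cv2.COLOR_RGB2HSV); m=cv2.inRange(hsv,np.array(lo),np.array(hi))
    if roi: k=np.zeros_like(m);k[roi[1]:roi[3],roi[0]:roi[2]]=1;m*=k
    n,l,s,c=cv2.connectedComponentsWithStats(m)
    return [(c[i].round(1),s[i]) for i in range(1,n) if s[i,4]>=amin],m
def crop(f,name,x0,y0,x1,y1,k):
    im=cv2.resize(f['pixels'][y0:y1,x0:x1,::-1],None,fx=k,fy=k,interpolation=cv2.INTER_CUBIC); cv2.imwrite(f'pics/{name}.png',im)
E
python3 - <<'E'
from h import *
sc,sd=load('scene0'),load('side0')
for n,lo,hi in (('yellow',(20,120,80),(35,255,255)),('red',(0,170,90),(4,255,255)),('amber',(4,110,30),(16,255,200)),('green',(55,80,20),(85,255,255))):
    for q,f in(('sc',sc),('sd',sd)):
        print(n,q,[(c.tolist(),s.tolist()) for c,s in blobs(f,lo,hi,15)[0]][:14])
s=.64
P=lambda a:np.array(a)*s
for n,a,b in (('dA',(192,239),(360,443)),('dB',(210,266),(402,415)),('b1',(160,297),(452,470)),('b2',(228,318),(464,402)),('tab',(382,250),(357,303)),
  ('hookfar?',(549,171),(279,212)),('h2',(538,210),(323,215)),('h3',(525,255),(370,218)),('railA',(604,172),(275,198)),('railB',(576,292),(402,205))):
    print(n,*tri(sc,P(a),sd,P(b)))
# side by side crop of press
a=cv2.resize(sc['pixels'][140:240,190:410,::-1],None,fx=3.6,fy=3.6,interpolation=cv2.INTER_CUBIC)[:300]
cv2.imwrite('pics/c1.png',cv2.resize(sc['pixels'][95:245,190:410,::-1],(792,540),interpolation=cv2.INTER_CUBIC))
cv2.imwrite('pics/c2.png',cv2.resize(sd['pixels'][115:255,165:335,::-1],(728,600),interpolation=cv2.INTER_CUBIC))
E
```

```text
yellow sc [([121.8, 152.3], [119, 150, 7, 6, 35]), ([133.2, 169.7], [130, 167, 8, 7, 43]), ([468.5, 276.3], [443, 242, 63, 61, 1194]), ([213.4, 259.6], [212, 257, 4, 6, 16]), ([221.8, 267.5], [217, 265, 11, 6, 31])]
yellow sd [([273.5, 104.5], [258, 100, 36, 10, 202]), ([290.1, 123.3], [272, 117, 41, 13, 277]), ([257.0, 267.2], [253, 263, 9, 9, 63]), ([256.5, 277.7], [254, 273, 7, 10, 53]), ([229.4, 284.6], [225, 281, 10, 9, 79]), ([229.4, 295.8], [227, 291, 6, 11, 51])]
red sc [([244.5, 159.8], [237, 152, 16, 16, 165]), ([227.2, 261.5], [216, 256, 23, 12, 106])]
red sd [([24.5, 16.5], [16, 16, 18, 2, 28]), ([226.9, 194.1], [218, 190, 19, 9, 105]), ([330.9, 208.9], [329, 203, 4, 12, 37])]
amber sc [([296.5, 5.5], [283, 0, 30, 14, 142]), ([343.4, 4.6], [338, 0, 10, 11, 31]), ([353.4, 5.4], [347, 0, 14, 11, 47]), ([372.6, 4.1], [369, 1, 7, 6, 15]), ([388.7, 3.3], [377, 0, 26, 8, 79]), ([412.5, 1.8], [405, 0, 14, 5, 29]), ([459.6, 6.2], [455, 0, 10, 14, 31]), ([469.6, 4.9], [462, 0, 15, 11, 55]), ([480.5, 2.5], [477, 0, 7, 6, 15]), ([286.4, 14.3], [282, 13, 11, 4, 16]), ([506.3, 38.9], 
[... 587 characters left out ...]
116, 152, 39, 49, 669])]
green sd [([243.6, 292.6], [215, 275, 59, 38, 721])]
dA [ 0.4370708  -0.34759422  0.12106135] 0.0014713541064554296
dB [ 0.4986171  -0.31453332  0.12149842] 0.0012352778420892626
b1 [ 0.53631259 -0.40217843  0.10113568] 0.0020351105258994166
b2 [ 0.59170123 -0.28877712  0.09919586] 0.0005946415365488004
tab [ 0.49981337 -0.02192589  0.11449328] 0.001134963199551287
hookfar? [0.40620298 0.28600382 0.16281768] 0.006472686677569817
h2 [0.48817934 0.24588188 0.16223791] 0.005992077556777465
h3 [0.57411633 0.20337331 0.16176495] 0.003942379613144385
railA [0.40804996 0.38968795 0.1499344 ] 0.0028871807405620067
railB [0.65269065 0.26600292 0.15549162] 0.010962863001256254
```

View pics/c1.png

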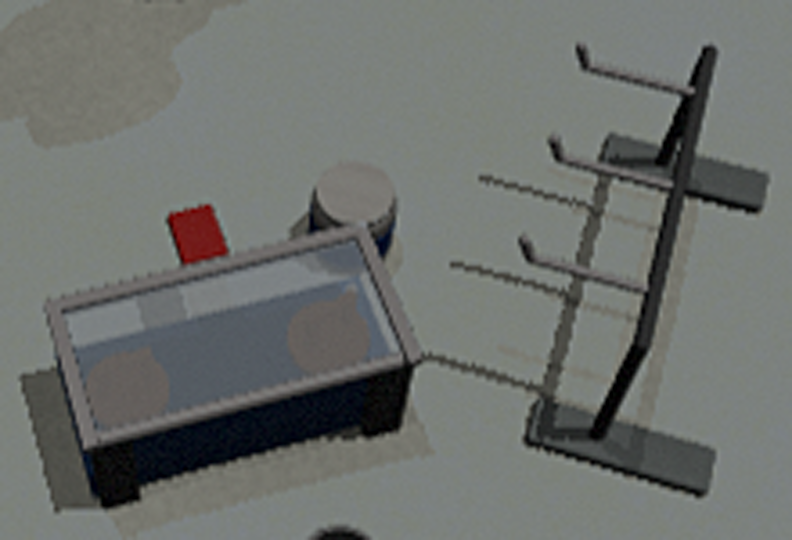

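View pics/c2.png

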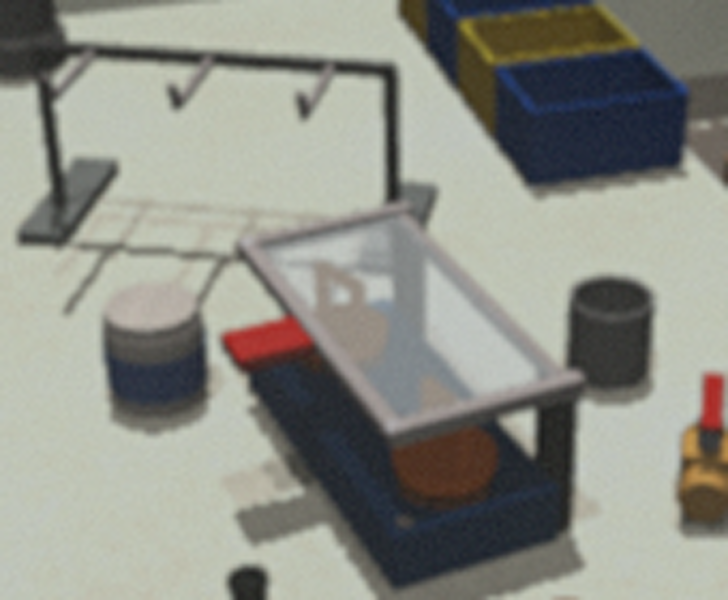

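Both crops are clear. Caps sit in the nests at press y = ±80. The rail runs in crop 1 from (710,45) to (645,345), with hook tips at (580,45), (555,138) and (524,238). The lid corners are at (48,302), (362,228), (415,357) and (88,445).

```bash
cat >> h.py <<'E'
def goto(p,yaw=None,s=None):
    """print tool-frame deltas (cm) from the present pose to p, and turn about tool z"""
    s=s or state(); q=s['orientation']; M=R.from_quat([q[1],q[2],q[3],q[0]])
    d=M.inv().apply(np.array(p)-s['eef_pos'])*100
    X=M.as_matrix()[:,0]; y0=np.degrees(np.arctan2(X[1],X[0]))
    print('tool d cm',d.round(2),'yaw now',y0.round(2),'tilt',M.as_matrix()[:,2].round(3),end=' ')
    if yaw is not None:
        print('az',round(-np.radians(yaw-y0),3))
        # deltas if the turn is made first
        N=R.from_rotvec([0,0,np.radians(yaw-y0)])*M
        print('  after turn',(N.inv().apply(np.array(p)-s['eef_pos'])*100).round(2))
    else: print()
E
python3 - <<'E'
from h import *
sc=load('scene0'); sd=load('side0')
C=lambda u:np.array(u)/3.6+[190,95]
for n,u,z in (('railfar',(710,45),.156),('railnear',(645,345),.156),('t3',(580,45),.172),('t2',(555,138),.172),('t1',(524,238),.172),
 ('FL',(48,302),.115),('FR',(362,228),.115),('BR',(415,357),.115),('BL',(88,445),.115),('tabtip',(190,208),.115),('tab',(198,236),.115),('capL',(125,392),.056),('capR',(330,335),.056)):
    print(n,onz(sc,C(u),z).round(4))
for q,f,l in (('sc',sc,[(121.8,151),(133.2,168.3)]),('sd',sd,[(257,265.5),(229.4,283.2)])): print(q,[onz(f,u,.122).round(4) for u in l])
print('bottle sd', onz(sd,(296.8,257),.1), onz(sd,(289.4,301),.1))
print('tab sd',onz(sd,(226.9,194.1),.112))
print('base of foot', [onz(sc,np.array(u)*.64,.018).round(4) for u in ((176,321),(238,343))])
E
```

```text
railfar [0.4024 0.392  0.156 ]
railnear [0.6585 0.2677 0.156 ]
t3 [0.4032 0.2851 0.172 ]
t2 [0.4886 0.2444 0.172 ]
t1 [0.5723 0.2015 0.172 ]
FL [ 0.5456 -0.1357  0.115 ]
FR [0.5102 0.1026 0.115 ]
BR [0.6253 0.1205 0.115 ]
BL [ 0.6652 -0.1154  0.115 ]
tabtip [ 0.4751 -0.0236  0.115 ]
tab [ 0.5015 -0.0205  0.115 ]
capL [ 0.5948 -0.0878  0.056 ]
capR [0.5653 0.0728 0.056 ]
sc [array([ 0.4315, -0.3508,  0.122 ]), array([ 0.4929, -0.318 ,  0.122 ])]
sd [array([ 0.4976, -0.3141,  0.122 ]), array([ 0.4348, -0.3465,  0.122 ])]
bottle sd [ 0.59152773 -0.28896726  0.1       ] [ 0.53605128 -0.40087913  0.1       ]
tab sd [ 0.49668908 -0.01838684  0.112     ]
base of foot [array([ 0.5385, -0.4027,  0.018 ]), array([ 0.5973, -0.2911,  0.018 ])]
```

```bash
python3 - <<'E'
from h import *
goto([.5,-.0205,.2],9)
E
```

```text
tool d cm [ 48.11 -53.69   3.13] yaw now 13.63 tilt [-0.     0.001 -1.   ] az 0.081
  after turn [ 43.62 -57.4    3.13]
```

Call:
servo_tool(
  deltas=[
    [8.5,0,0,0,0,0,0.081],
    [8.5,2.0,-2.6,0,0,0,0],
    [8.5,2.0,-2.6,0,0,0,0],
    [8.5,2.0,-2.6,0,0,0,0],
    [8.5,2.0,-2.6,0,0,0,0],
    [8.5,2.0,-2.6,0,0,0,0],
    [8.5,2.0,-2.6,0,0,0,0],
    [8.5,2.0,-2.6,0,0,0,0],
    [8.5,2.0,-2.6,0,0,0,0],
    [8.5,2.0,-2.6,0,0,0,0],
  ],
)

```text
time_s: 0.98
eef_pos: [0.3006, -0.3952, 0.2312]
orientation: [-0.0, 0.997, 0.078, -0.0]
contact_force: [-0.2, -0.6, 0.1]
grip_width: 0.085
grasp_force: 0.0
```

Call:
servo_tool(
  deltas=[
    [8.5,2.0,-2.6,0.2,0,0,0],
    [8.5,2.0,-2.6,0.2,0,0,0],
    [8.5,2.0,-2.6,0.2,0,0,0],
    [8.5,2.0,-2.6,0.2,0,0,0],
    [8.5,2.0,-2.6,0.2,0,0,0],
    [8.5,2.0,-2.6,0.2,0,0,0],
    [8.5,2.0,-2.6,0.2,0,0,0],
    [8.5,2.0,-2.6,0.2,0,0,0],
    [8.5,2.0,-2.6,0.2,0,0,0],
    [8.5,2.0,-2.6,0.2,0,0,0],
  ],
)

```text
time_s: 1.82
eef_pos: [0.4576, -0.1072, 0.2113]
orientation: [0.0, 0.997, 0.078, 0.0]
contact_force: [0.5, -0.7, -0.4]
grip_width: 0.0851
grasp_force: 0.0
```

Call:
servo_tool(
  deltas=[
    [8.5,2.0,-2.6,0,0,0,0],
    [8.5,2.0,-2.6,0,0,0,0],
    [8.5,1.6,-2.6,0,0,0,0],
    [8.5,0,0,0,0,0,0],
    [8.5,0,0,0,0,0,0],
    [8.5,0,0,0,0,0,0],
    [8.5,0,0,0,0,0,0],
    [8.5,0,0,0,0,0,0],
    [8.5,0,0,0,0,0,0],
    [8.5,0,0,0,0,0,0],
  ],
)

```text
time_s: 2.65
eef_pos: [0.5002, -0.0236, 0.2114]
orientation: [0.0, 0.997, 0.078, 0.0]
contact_force: [-0.2, -0.6, 0.8]
grip_width: 0.0851
grasp_force: 0.0
```

```bash
python3 - <<'E'
from h import *
s=state(); print(s['eef_pos'],s['time_s'],s['joints'].round(2))
f=snap('wrist','w1')
b,_=blobs(f,(0,150,60),(5,255,255),30); print(b)
print([onz(f,c,.115).round(4) for c,_ in b])
cv2.imwrite('pics/w1.png',cv2.resize(f['pixels'][:,:,::-1],(800,600)))
goto([.5,-.0205,.088],9)
E
```

```text
[ 0.50021419 -0.02355192  0.21142636] 2.65 [ 0.29  0.19 -0.41  1.99  0.09  0.98 -1.58]
[(array([249.7, 183.7]), array([ 229,  169,   42,   35, 1173], dtype=int32))]
[array([ 0.5085, -0.0192,  0.115 ])]
tool d cm [ 0.02 -0.29 12.34] yaw now 8.93 tilt [ 0. -0. -1.] az -0.001
  after turn [ 0.02 -0.29 12.34]
```

View pics/w1.png

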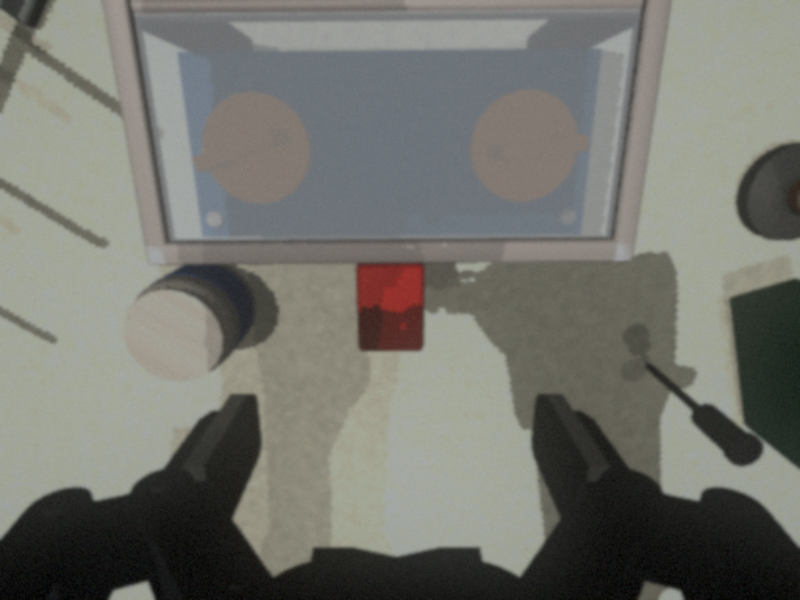

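The wrist view shows the red tab centred at (390,307) with its edges square to the tool. Both caps are visible through the lid, and the tin is clear to the left.

Call:
servo_tool(
  deltas=[
    [8.5,0,-0.3,2,0,0,0],
    [8.5,0,0,2,0,0,0],
    [8.5,0,0,2,0,0,0],
    [8.5,0,0,2,0,0,0],
    [8.5,0,0,2,0,0,0],
    [8.5,0,0,1.5,0,0,0],
    [8.5,0,0,0.8,0,0,0],
    [8.5,0,0,0,0,0,0],
    [8.5,0,0,0,0,0,0],
    [8.5,0,0,0,0,0,0],
  ],
)

```text
time_s: 3.53
eef_pos: [0.5005, -0.0199, 0.0892]
orientation: [0.0, 0.997, 0.078, 0.001]
contact_force: [-0.0, -0.2, 0.3]
grip_width: 0.0852
grasp_force: 0.0
```

Call:
servo_tool(
  deltas=[
    [3,0,0,0,0,0,0],
    [3,0,0,0,0,0,0],
    [3,0,0,0,0,0,0],
    [3,0,0,0,0,0,0],
    [3,0,0,0,0,0,0],
    [3,0,0,0,0,0,0],
    [3,0,0,0,0,0,0],
    [3,0,0,0,0,0,0],
    [3,0,0,0,0,0,0],
    [3,0,0,0,0,0,0],
  ],
)

```text
time_s: 4.37
eef_pos: [0.5001, -0.0204, 0.0889]
orientation: [0.0, 0.997, 0.078, 0.0]
contact_force: [-3.4, -2.8, 9.9]
grip_width: 0.0349
grasp_force: 58.7
```

Call:
servo_tool(
  deltas=[
    [3,0.08,0,-0.83,0,0,0],
    [3,0.09,0,-0.83,0,0,0],
    [3,0.19,0,-0.87,0,0,0],
    [3,0.2,0,-0.87,0,0,0],
    [3,0.3,0,-0.84,0,0,0],
    [3,0.3,0,-0.84,0,0,0],
    [3,0.4,0,-0.8,0,0,0],
    [3,0.4,0,-0.8,0,0,0],
    [3,0,0,0,0,0,0],
    [3,0,0,0,0,0,0],
  ],
)

```text
time_s: 5.2
eef_pos: [0.5195, -0.0171, 0.1556]
orientation: [0.0, 0.997, 0.078, 0.0]
contact_force: [3.0, -4.0, -3.5]
grip_width: 0.0351
grasp_force: 61.6
```

```bash
python3 - <<'E'
from h import *
s=state(); print(s['eef_pos'],s['contact_force'],s['ft_torque'])
f=snap('side','s1'); crop(f,'s1',170,90,370,240,4)
E
```

```text
[ 0.51952037 -0.01708898  0.15557596] [ 3.03962918 -4.04676922 -3.53241897] [-0.73457993 -0.41842078  0.12054491]
```

View pics/s1.png

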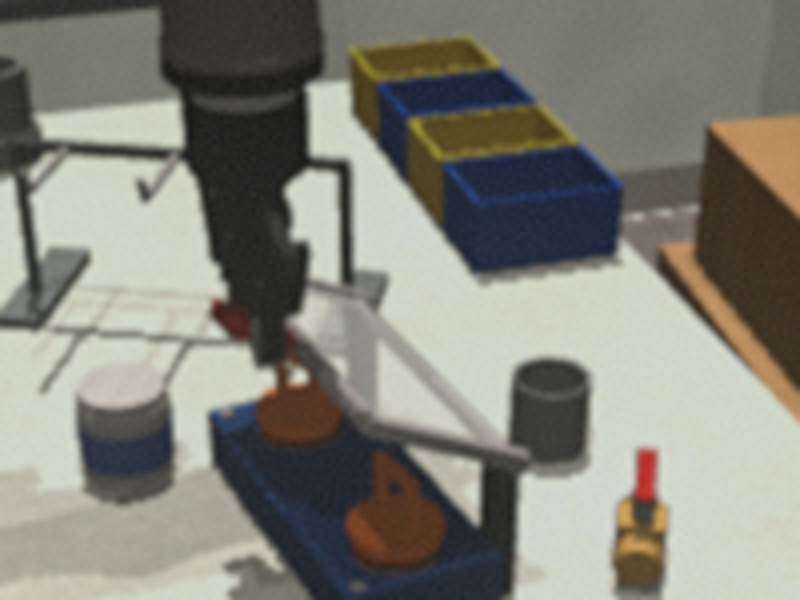

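The lid is rising with the gripper and the forces are small.

Call:
servo_tool(
  deltas=[
    [3,0.98,0,-1.48,0,0,0],
    [3,1.16,0,-1.35,0,0,0],
    [3,1.31,0,-1.2,0,0,0],
    [3,1.45,0,-1.03,0,0,0],
    [3,1.56,0,-0.85,0,0,0],
    [3,1.66,0,-0.65,0,0,0],
    [3,1.72,0,-0.45,0,0,0],
    [3,1.77,0,-0.23,0,0,0],
    [3,0,0,0,0,0,0],
    [3,0,0,0,0,0,0],
  ],
)

```text
time_s: 6.08
eef_pos: [0.6336, 0.0016, 0.2264]
orientation: [-0.0, 0.997, 0.079, -0.001]
contact_force: [3.8, -0.2, -13.9]
grip_width: 0.0349
grasp_force: 73.8
```

Call:
servo_tool(
  deltas=[
    [3,0.9,0,0,0,0,0],
    [3,0.9,0,0,0,0,0],
    [3,0.9,0,0.1,0,0,0],
    [3,0.87,0,0.1,0,0,0],
    [3,0.87,0,0.2,0,0,0],
    [3,0.86,0,0.22,0,0,0],
    [3,0.83,0,0.31,0,0,0],
    [3,0.83,0,0.31,0,0,0],
    [3,0,0,0,0,0,0],
    [3,0,0,0,0,0,0],
  ],
)

```text
time_s: 6.92
eef_pos: [0.7014, 0.0128, 0.214]
orientation: [-0.0, 0.997, 0.079, -0.002]
contact_force: [-6.4, 1.8, -11.8]
grip_width: 0.0347
grasp_force: 71.0
```

Call:
servo_tool(
  deltas=[
    [8.5,0,0,0,0,0,0],
    [8.5,0,0,0,0,0,0],
    [8.5,0,0,0,0,0,0],
    [8.5,0,0,0,0,0,0],
    [8.5,0,0,0,0,0,0],
    [8.5,0,0,0,0,0,0],
    [8.5,0,0,-1,0,0,0],
    [8.5,0,0,-2,0,0,0],
    [8.5,0,0,-2,0,0,0],
    [8.5,0,0,-2,0,0,0],
  ],
)

```text
time_s: 7.75
eef_pos: [0.7026, 0.0121, 0.2868]
orientation: [-0.0, 0.997, 0.078, 0.0]
contact_force: [0.5, 0.4, 0.8]
grip_width: 0.0851
grasp_force: 0.0
```

Call:
servo_tool(
  deltas=[
    [8.5,-3,0,-1,0,0,0],
    [8.5,-4,0,0,0,0,0],
    [8.5,-4,0,0,0,0,0],
    [8.5,-4,0,0,0,0,0],
    [8.5,-4,0,0,0,0,0],
    [8.5,-1,0,0,0,0,0],
    [8.5,0,0,0,0,0,0],
    [8.5,0,0,0,0,0,0],
    [8.5,0,0,0,0,0,0],
    [8.5,0,0,0,0,0,0],
  ],
)

```text
time_s: 8.58
eef_pos: [0.5061, -0.0188, 0.2952]
orientation: [-0.0, 0.997, 0.079, 0.0]
contact_force: [0.5, -0.1, -0.6]
grip_width: 0.0852
grasp_force: 0.0
```

```bash
python3 - <<'E'
from h import *
s=state(); print(s['eef_pos'],s['contact_force'])
f=snap('wrist','w2'); cv2.imwrite('pics/w2.png',cv2.resize(f['pixels'][:,:,::-1],(800,600)))
g=snap('side','s2')
b,m=blobs(f,(3,110,40),(14,255,255),200); print(b,[onz(f,c,.056).round(4) for c,_ in b])
E
```

```text
[ 0.50605532 -0.01876415  0.29520193] [ 0.46104704 -0.13374543 -0.62543248]
[(array([194.5, 103.7]), array([161,  84,  54,  43, 469], dtype=int32))] [array([0.5602, 0.0612, 0.056 ])]
```

View pics/w2.png

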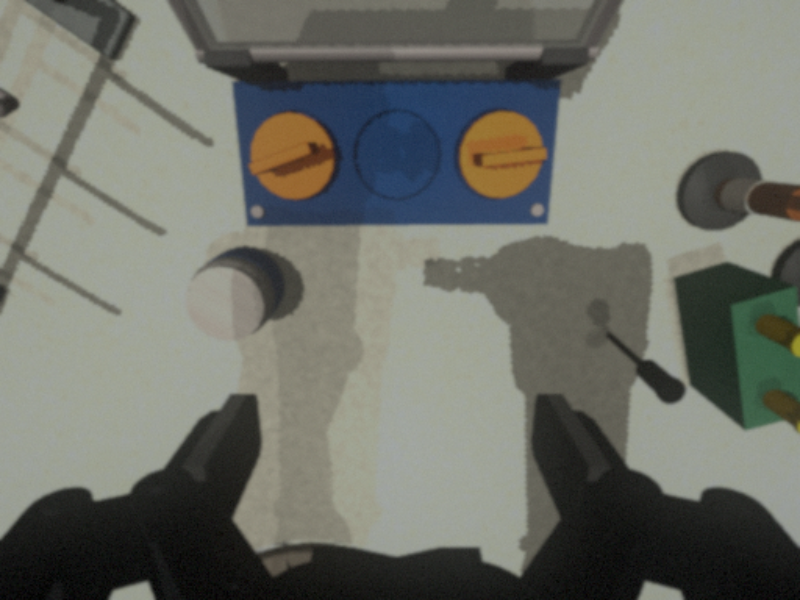

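The lid is open on its stop. The discs are centred at (291,156) and (501,155). The handle bars run from (250,165) to (316,148) and from (474,161) to (547,154).

```bash
python3 - <<'E'
from h import *
f=load('w2'); P=lambda u:np.array(u)*.64
hsv=cv2.cvtColor(f['pixels'],cv2.COLOR_RGB2HSV)
for n,c,a,b,roi in (('L',(291,156),(250,167),(316,147),(155,65,222,132)),('R',(501,155),(474,160),(547,154),(288,65,355,132))):
    _,m=blobs(f,(5,120,40),(25,255,255),50,roi)
    q=cv2.minEnclosingCircle(cv2.findNonZero(m)); mm=cv2.moments(m,True)
    A,B=onz(f,P(a),.098),onz(f,P(b),.098); d=A-B
    print(n,'disc',onz(f,P(c),.056).round(4),'mask',onz(f,(mm['m10']/mm['m00'],mm['m01']/mm['m00']),.058).round(4),'circ',q,'bar mid',((A+B)/2).round(4),np.linalg.norm(d),'yaw',np.degrees(np.arctan2(d[1],d[0]))-90)
for y in (-.08,.08): print(np.array([.583,-.0077])+y*np.array([-np.sin(np.radians(9)),np.cos(np.radians(9))]))
E
```

```text
L disc [0.5631 0.0713 0.056 ] mask [0.5639 0.0702 0.058 ] circ ((187.16990661621094, 99.33495330810547), 28.23051643371582) bar mid [0.564  0.0682 0.098 ] 0.04755591464349661 yaw 24.82031168975226
R disc [ 0.5888 -0.0865  0.056 ] mask [ 0.5897 -0.0855  0.058 ] circ ((320.5, 98.5), 27.97330093383789) bar mid [ 0.5881 -0.0843  0.098 ] 0.0493341633239041 yaw 13.500988786037553
[ 0.59551476 -0.08671507]
[0.57048524 0.07131507]
```

```bash
python3 - <<'E'
from h import *
goto([.566,.0705,.19],25.5)
E
```

```text
tool d cm [ 7.35 -7.87 10.49] yaw now 9.01 tilt [-0.001  0.001 -1.   ] az -0.288
  after turn [ 9.29 -5.46 10.49]
```

Call:
servo_tool(
  deltas=[
    [8.5,0,0,0,0,0,-0.096],
    [8.5,0,0,0,0,0,-0.096],
    [8.5,0,0,0,0,0,-0.096],
    [8.5,2.3,-1.36,2.6,0,0,0],
    [8.5,2.3,-1.36,2.6,0,0,0],
    [8.5,2.3,-1.36,2.6,0,0,0],
    [8.5,2.4,-1.38,2.7,0,0,0],
    [8.5,0,0,0,0,0,0],
    [8.5,0,0,0,0,0,0],
    [8.5,0,0,0,0,0,0],
  ],
)

```text
time_s: 9.52
eef_pos: [0.5657, 0.0701, 0.1899]
orientation: [-0.0, 0.975, 0.221, -0.0]
contact_force: [0.4, -0.6, 0.1]
grip_width: 0.085
grasp_force: 0.0
```

```bash
python3 - <<'E'
from h import *
s=state(); print(s['eef_pos'])
f=snap('wrist','w3'); cv2.imwrite('pics/w3.png',cv2.resize(f['pixels'][:,:,::-1],(800,600)))
print(proj(f,[.566,.0705,.098])/.64)
E
```

```text
[0.56571274 0.07008923 0.18991465]
[396.40513491 305.16076871]
```

View pics/w3.png

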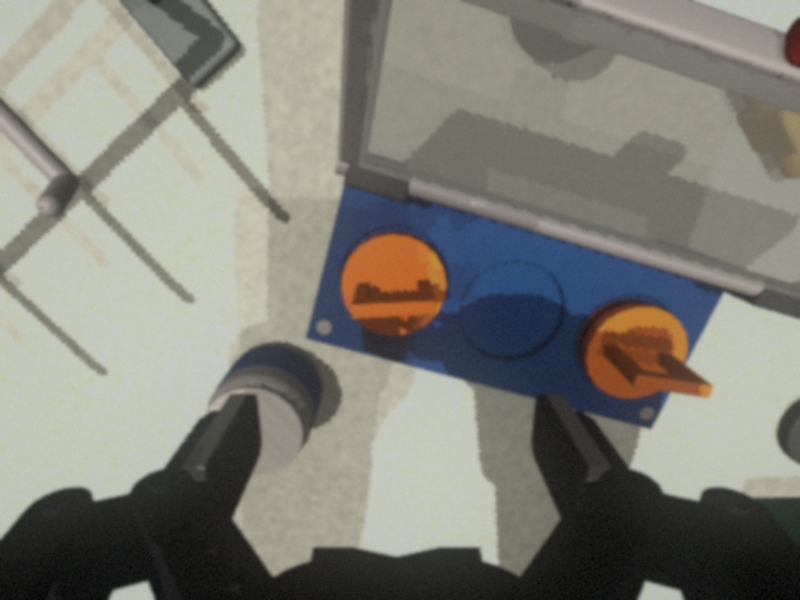

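Handle bar centred at about (398,309), as predicted, and the tin is clear of the fingers.

Call:
servo_tool(
  deltas=[
    [8.5,0,0,2,0,0,0],
    [8.5,0,0,2,0,0,0],
    [8.5,0,0,2,0,0,0],
    [8.5,0,0,2,0,0,0],
    [8.5,0,0,2,0,0,0],
    [8.5,0,0,1.5,0,0,0],
    [8.5,0,0,1,0,0,0],
    [8.5,0,0,0.4,0,0,0],
    [8.5,0,0,0,0,0,0],
    [8.5,0,0,0,0,0,0],
  ],
)

```text
time_s: 10.4
eef_pos: [0.5661, 0.07, 0.0622]
orientation: [0.0, 0.975, 0.22, 0.001]
contact_force: [0.1, -0.9, 0.6]
grip_width: 0.0848
grasp_force: 0.0
```

Call:
servo_tool(
  deltas=[
    [4,0,0,0,0,0,0],
    [4,0,0,0,0,0,0],
    [4,0,0,0,0,0,0],
    [4,0,0,0,0,0,0],
    [4,0,0,0,0,0,0],
    [4,0,0,0,0,0,0],
    [4,0,0,0,0,0,0],
    [4,0,0,0,0,0,0],
    [4,0,0,0,0,0,0],
    [4,0,0,0,0,0,0],
  ],
)

```text
time_s: 11.23
eef_pos: [0.5659, 0.0702, 0.062]
orientation: [0.0, 0.975, 0.22, 0.0]
contact_force: [-3.3, -1.0, 10.9]
grip_width: 0.043
grasp_force: 60.2
```

Call:
servo_tool(
  deltas=[
    [3.5,0,0,-0.5,0,0,0],
    [3.5,0,0,-1,0,0,0],
    [3.5,0,0,-1.5,0,0,0],
    [3.5,0,0,-2,0,0,0],
    [3.5,0,0,-2,0,0,0],
    [3.5,0,0,-2,0,0,0],
    [3.5,0,0,-2,0,0,0],
    [3.5,0,0,-2,0,0,0],
    [3.5,0,0,-1,0,0,0],
    [3.5,0,0,0,0,0,0],
  ],
)

```text
time_s: 12.07
eef_pos: [0.5667, 0.0704, 0.2039]
orientation: [0.0, 0.975, 0.221, 0.002]
contact_force: [0.3, -0.3, -0.9]
grip_width: 0.043
grasp_force: 60.9
```

```bash
python3 - <<'E'
from h import *
s=state(); print(s['eef_pos'],s['grip_width'],s['grasp_force'])
goto([.554,.162,.2],64)
E
```

```text
[0.56666747 0.07044093 0.20389213] 0.04303737900711451 60.86595356930047
tool d cm [ 2.79 -8.81  0.39] yaw now 25.48 tilt [ 0.004  0.    -1.   ] az -0.672
  after turn [ 7.67 -5.15  0.41]
```

Call:
servo_tool(
  deltas=[
    [3.5,0,0,0,0,0,-0.112],
    [3.5,0,0,0,0,0,-0.112],
    [3.5,0,0,0,0,0,-0.112],
    [3.5,0,0,0,0,0,-0.112],
    [3.5,0,0,0,0,0,-0.112],
    [3.5,0,0,0,0,0,-0.112],
    [3.5,2.6,-1.7,0.1,0,0,0],
    [3.5,2.6,-1.7,0.1,0,0,0],
    [3.5,2.5,-1.7,0.2,0,0,0],
    [3.5,0,0,0,0,0,0],
  ],
)

```text
time_s: 12.9
eef_pos: [0.5515, 0.1679, 0.1963]
orientation: [-0.002, 0.846, 0.532, 0.0]
contact_force: [-1.2, 0.1, -1.0]
grip_width: 0.0428
grasp_force: 61.0
```

```bash
python3 - <<'E'
from h import *
s=state(); print(s['eef_pos'],s['grip_width'])
f=snap('wrist','w4'); cv2.imwrite('pics/w4.png',cv2.resize(f['pixels'][:,:,::-1],(800,600)))
for n,p in (('tip1',[.573,.2014,.172]),('hook1',[.591,.238,.154]),('tip2',[.488,.243,.172])): print(n,proj(f,p)/.64)
goto([.554,.162,.148],64)
snap('side','s4');snap('scene','sc4')
E
```

```text
[0.55146454 0.16790677 0.19633455] 0.04284383910949307
tip1 [413.12576605 264.08450798]
hook1 [413.84330535 143.52097687]
tip2 [147.60137325 262.09700751]
tool d cm [-0.19  0.31  4.82] yaw now 64.27 tilt [-0.001  0.001 -1.   ] az 0.005
  after turn [-0.19  0.31  4.82]
```

View pics/w4.png

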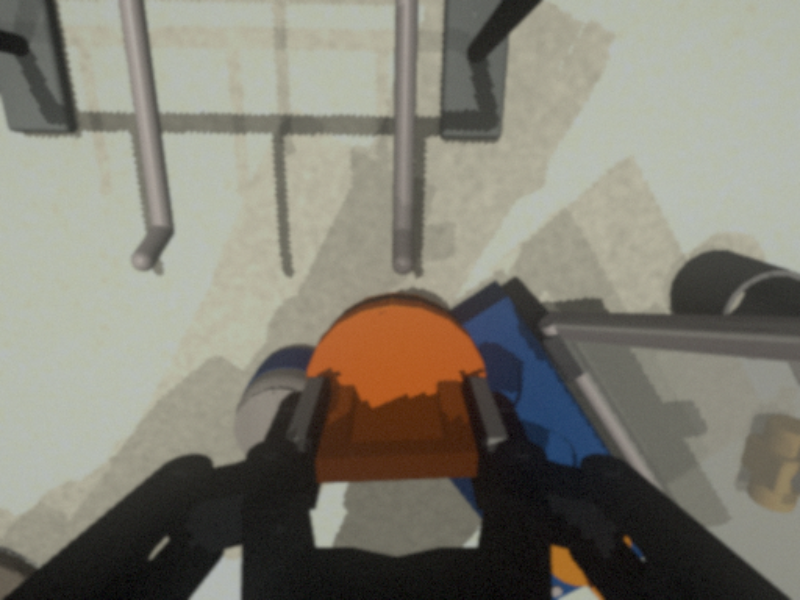

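The cap is held level, with its disc centred at about x=397. Hook 1's tip is straight ahead at (402,263) and hook 2's tip is at (143,262).

```bash
python3 - <<'E'
from h import *
f=load('w4'); s=state(); 
t=onz(f,np.array((402,264))*.64,.172); t2=onz(f,np.array((143,262))*.64,.172); a=onz(f,np.array((405,100))*.64,.154)
disc=onz(f,np.array((397,365))*.64,.196-.028+.022)
print(t,t2,a,disc)
goto(t);goto(t2);goto(a);goto(disc)
E
```

```text
[0.56944037 0.20314263 0.172     ] [0.48653955 0.24374023 0.172     ] [0.59437457 0.25267424 0.154     ] [0.554467   0.17602596 0.19      ]
tool d cm [ 4.45 -0.35  2.43] yaw now 64.03 tilt [-0.001 -0.    -1.   ] 
tool d cm [ 4.47 -9.58  2.44] yaw now 64.03 tilt [-0.001 -0.    -1.   ] 
tool d cm [10.   -0.28  4.22] yaw now 64.03 tilt [-0.001 -0.    -1.   ] 
tool d cm [ 1.36 -0.51  0.63] yaw now 64.03 tilt [-0.001 -0.    -1.   ]
```

Call:
servo_tool(
  deltas=[
    [3.5,-2,0.1,0,0,0,0],
    [3.5,0,0,1,0,0,0],
    [3.5,0,0,1.5,0,0,0],
    [3.5,0,0,1.5,0,0,0],
    [3.5,0,0,0.7,0,0,0],
    [3.5,0,0,0.1,0,0,0],
    [3.5,0,0,0,0,0,0],
    [3.5,0,0,0,0,0,0],
    [3.5,0,0,0,0,0,0],
    [3.5,0,0,0,0,0,0],
  ],
)

```text
time_s: 13.88
eef_pos: [0.546, 0.1434, 0.1498]
orientation: [0.0, 0.848, 0.53, 0.0]
contact_force: [-1.1, 0.6, -1.3]
grip_width: 0.0427
grasp_force: 61.0
```

```bash
python3 - <<'E'
from h import *
f=snap('side','s5'); g=snap('scene','sc5')
a=cv2.resize(f['pixels'][95:215,160:320,::-1],(798,598),interpolation=cv2.INTER_CUBIC); cv2.imwrite('pics/s5.png',a)
goto([.554,.162,.148],64)
E
```

```text
tool d cm [ 2.03 -0.09  0.16] yaw now 63.98 tilt [ 0.001  0.    -1.   ] az -0.0
  after turn [ 2.03 -0.09  0.16]
```

View pics/s5.png

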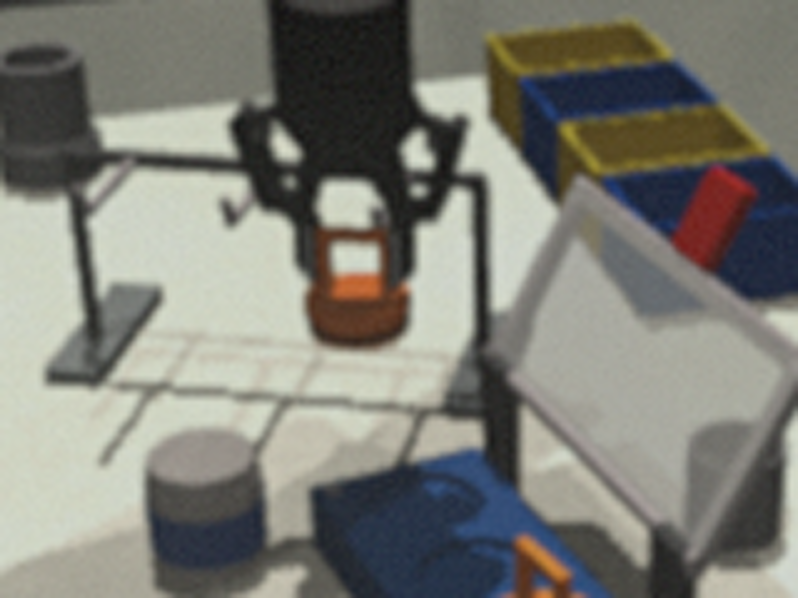

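Call:
servo_tool(
  deltas=[
    [3.5,0.8,0,0.15,0,0,0],
    [3.5,0.9,0,0,0,0,0],
    [3.5,0.9,0,0,0,0,0],
    [3.5,0.9,0,0,0,0,0],
    [3.5,0.9,0,0,0,0,0],
    [3.5,0.9,0,0,0,0,0],
    [3.5,0.9,0,0,0,0,0],
    [3.5,0.9,0,0,0,0,0],
    [3.5,0.9,0,0,0,0,0],
    [3.5,0,0,0,0,0,0],
  ],
)

```text
time_s: 14.82
eef_pos: [0.5812, 0.2174, 0.1477]
orientation: [-0.0, 0.848, 0.53, 0.0]
contact_force: [-0.7, -0.7, 0.1]
grip_width: 0.0429
grasp_force: 61.0
```

```bash
python3 - <<'E'
from h import *
f=snap('side','s6'); g=snap('wrist','w6'); s=state(); print(s['eef_pos'],s['contact_force'],s['ft_torque'])
a=cv2.resize(f['pixels'][100:190,190:290,::-1],(400,360),interpolation=cv2.INTER_CUBIC)
b=cv2.resize(g['pixels'][0:346,:,::-1],(400,270)); b=np.pad(b,((0,90),(0,0),(0,0)))
cv2.imwrite('pics/s6.png',np.hstack([a,b]))
E
```

```text
[0.58064047 0.21547347 0.14745695] [-0.21554085  0.56103909 -0.63474747] [-0.00621342  0.01675284 -0.02924309]
```

View pics/s6.png

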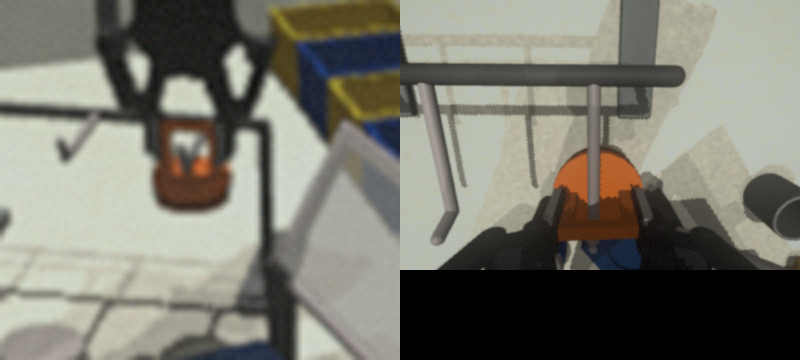

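The hook passes cleanly through the loop in both views.

Call:
servo_tool(
  deltas=[
    [3.5,0.8,0,0,0,0,0],
    [3.5,0.8,0,0,0,0,0],
    [3.5,0.7,0,0,0,0,0],
    [3.5,0,0,0.6,0,0,0],
    [3.5,0,0,0.6,0,0,0],
    [3.5,0,0,0.4,0,0,0],
    [3.5,0,0,0.3,0,0,0],
    [3.5,0,0,0.1,0,0,0],
    [3.5,0,0,0,0,0,0],
    [3.5,0,0,0,0,0,0],
  ],
)

```text
time_s: 15.75
eef_pos: [0.5908, 0.2358, 0.1277]
orientation: [-0.0, 0.848, 0.53, 0.0]
contact_force: [0.8, 0.1, -0.9]
grip_width: 0.0427
grasp_force: 61.0
```

Call:
servo_tool(
  deltas=[
    [3.5,0,0,0.12,0,0,0],
    [3.5,0,0,0,0,0,0],
    [5,0,0,0,0,0,0],
    [5,0,0,0,0,0,0],
    [6.2,0,0,0,0,0,0],
    [6.2,0,0,0,0,0,0],
    [6.2,0,0,0,0,0,0],
    [6.2,0,0,-1,0,0,0],
    [6.2,0,0,-1.5,0,0,0],
    [6.2,0,0,-2,0,0,0],
  ],
)

```text
time_s: 16.58
eef_pos: [0.5903, 0.2357, 0.1716]
orientation: [-0.0, 0.848, 0.53, -0.001]
contact_force: [-1.8, -0.9, 0.3]
grip_width: 0.0621
grasp_force: 0.0
```

Call:
servo_tool(
  deltas=[
    [6.2,0,0,-3,0,0,0],
    [6.2,0,0,-3,0,0,0],
    [6.2,-2,0,-3,0,0,0],
    [8.5,-4,0,0,0,0,0],
    [8.5,-4,0,0,0,0,0],
    [8.5,0,0,0,0,0,0.115],
    [8.5,0,0,0,0,0,0.115],
    [8.5,0,0,0,0,0,0.115],
    [8.5,0,0,0,0,0,0.115],
    [8.5,0,0,0,0,0,0.115],
  ],
)

```text
time_s: 17.42
eef_pos: [0.5469, 0.146, 0.2624]
orientation: [-0.0, 0.964, 0.265, 0.0]
contact_force: [-1.0, -0.2, -0.4]
grip_width: 0.0851
grasp_force: 0.0
```

```bash
python3 - <<'E'
from h import *
f=snap('side','s7'); s=state(); print(s['eef_pos'],s['contact_force'])
a=cv2.resize(f['pixels'][90:240,165:365,::-1],(800,600),interpolation=cv2.INTER_CUBIC)
cv2.imwrite('pics/s7.png',a)
goto([.5905,-.086,.22],13.5)
E
```

```text
[0.54693699 0.14609804 0.26238187] [-0.29950644 -0.53669163 -0.10055946]
tool d cm [-7.91 22.25  4.23] yaw now 30.19 tilt [ 0.001  0.    -1.   ] az 0.291
  after turn [-1.19 23.58  4.24]
```

View pics/s7.png

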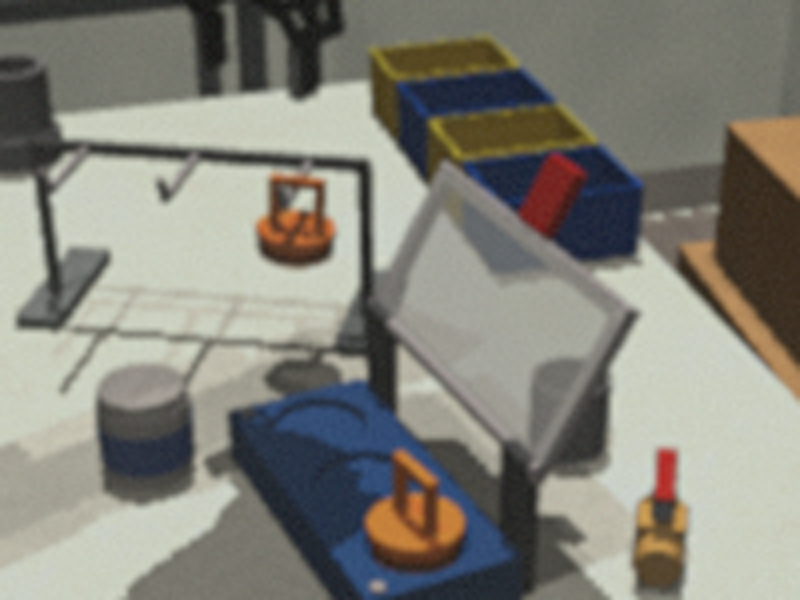

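Cap 1 hangs on hook 1 and the lid stays open. Next is the second cap.

Call:
servo_tool(
  deltas=[
    [8.5,0,0,0,0,0,0.097],
    [8.5,0,0,0,0,0,0.097],
    [8.5,0,0,0,0,0,0.097],
    [8.5,-0.3,3.3,0,0,0,0],
    [8.5,-0.3,3.4,0,0,0,0],
    [8.5,-0.2,3.4,0,0,0,0],
    [8.5,-0.2,3.4,1,0,0,0],
    [8.5,-0.1,3.4,1,0,0,0],
    [8.5,-0.1,3.4,2,0,0,0],
    [8.5,0,3.2,3,0,0,0],
  ],
)

```text
time_s: 18.3
eef_pos: [0.5946, -0.0854, 0.1948]
orientation: [0.001, 0.992, 0.126, 0.002]
contact_force: [1.5, 0.5, -0.2]
grip_width: 0.0849
grasp_force: 0.0
```

```bash
python3 - <<'E'
from h import *
f=snap('wrist','w8'); s=state(); print(s['eef_pos'])
u=proj(f,[.5905,-.086,.098]); print(u)
x,y=u.astype(int); im=f['pixels'][y-60:y+60,x-70:x+70,::-1]
cv2.imwrite('pics/w8.png',cv2.resize(im,(700,600),interpolation=cv2.INTER_CUBIC)); print(x-70,y-60)
goto([.5905,-.086,.061],13.5)
E
```

```text
[ 0.5924298  -0.0918284   0.18772548]
[252.85966395 199.08204897]
182 139
tool d cm [ 1.000e-02 -6.300e-01  1.267e+01] yaw now 14.18 tilt [-0.004 -0.002 -1.   ] az 0.012
  after turn [-0.   -0.63 12.67]
```

View pics/w8.png

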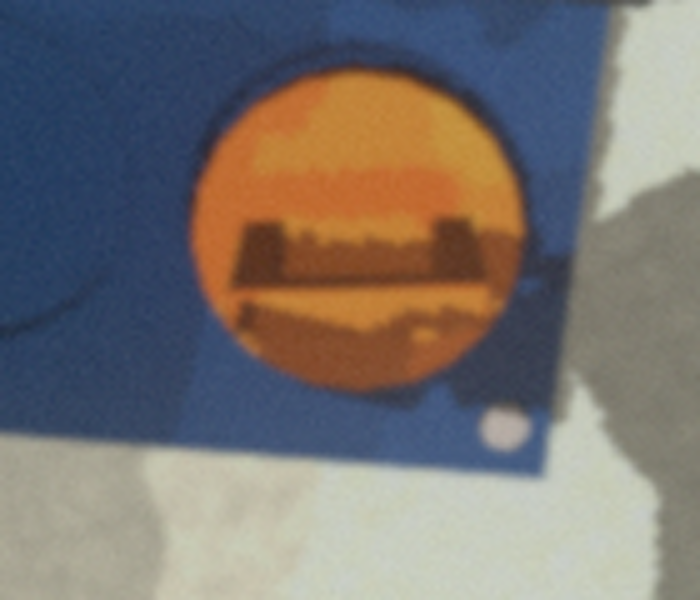

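The bar is level in the tool frame at crop pixel (362,292), within 2 mm of the prediction.

Call:
servo_tool(
  deltas=[
    [8.5,0.1,-0.5,1,0,0,0],
    [8.5,0,0,2,0,0,0],
    [8.5,0,0,2,0,0,0],
    [8.5,0,0,2,0,0,0],
    [8.5,0,0,2,0,0,0],
    [8.5,0,0,2,0,0,0],
    [8.5,0,0,1,0,0,0],
    [8.5,0,0,0.6,0,0,0],
    [8.5,0,0,0,0,0,0],
    [8.5,0,0,0,0,0,0],
  ],
)

```text
time_s: 19.18
eef_pos: [0.5934, -0.0777, 0.0677]
orientation: [-0.0, 0.992, 0.125, 0.0]
contact_force: [0.5, -0.0, 0.2]
grip_width: 0.085
grasp_force: 0.0
```

Call:
servo_tool(
  deltas=[
    [4,0,0,0,0,0,0],
    [4,0,0,0,0,0,0],
    [4,0,0,0,0,0,0],
    [4,0,0,0,0,0,0],
    [4,0,0,0,0,0,0],
    [4,0,0,0,0,0,0],
    [4,0,0,0,0,0,0],
    [4,0,0,0,0,0,0],
    [4,0,0,0,0,0,0],
    [4,0,0,0,0,0,0],
  ],
)

```text
time_s: 20.02
eef_pos: [0.5951, -0.0814, 0.0689]
orientation: [0.002, 0.992, 0.124, 0.002]
contact_force: [4.1, -15.7, 11.0]
grip_width: 0.0432
grasp_force: 60.4
```

Call:
servo_tool(
  deltas=[
    [3.5,0,0,-0.5,0,0,0],
    [3.5,0,0,-1,0,0,0],
    [3.5,0,0,-1.5,0,0,0],
    [3.5,0,0,-2,0,0,0],
    [3.5,0,0,-2,0,0,0],
    [3.5,0,0,-2,0,0,0],
    [3.5,0,0,-2,0,0,0],
    [3.5,0,0,-2,0,0,0],
    [3.5,0,0,-1,0,0,0],
    [3.5,0,0,0,0,0,0],
  ],
)

```text
time_s: 20.85
eef_pos: [0.5941, -0.078, 0.2094]
orientation: [0.0, 0.992, 0.125, 0.002]
contact_force: [1.3, 0.0, -1.5]
grip_width: 0.0425
grasp_force: 62.6
```

```bash
python3 - <<'E'
from h import *
goto([.4634,.1929,.2],64)
E
```

```text
tool d cm [ -5.94 -29.49   0.88] yaw now 14.36 tilt [ 0.004 -0.001 -1.   ] az -0.866
  after turn [ 18.62 -23.62   0.98]
```

Call:
servo_tool(
  deltas=[
    [3.5,0,0,0,0,0,-0.108],
    [3.5,0,0,0,0,0,-0.108],
    [3.5,0,0,0,0,0,-0.108],
    [3.5,0,0,0,0,0,-0.108],
    [3.5,0,0,0,0,0,-0.108],
    [3.5,0,0,0,0,0,-0.108],
    [3.5,0,0,0,0,0,-0.108],
    [3.5,0,0,0,0,0,-0.108],
    [3.5,1.3,-1.7,0,0,0,0],
    [3.5,1.6,-2.1,0,0,0,0],
  ],
)

```text
time_s: 21.68
eef_pos: [0.5712, -0.0365, 0.2052]
orientation: [-0.001, 0.849, 0.528, -0.001]
contact_force: [-0.2, 1.9, -1.1]
grip_width: 0.0427
grasp_force: 62.4
```

Call:
servo_tool(
  deltas=[
    [3.5,1.8,-2.5,0,0,0,0],
    [3.5,1.8,-2.5,0,0,0,0],
    [3.5,1.8,-2.5,0,0,0,0],
    [3.5,1.8,-2.5,0,0,0,0],
    [3.5,1.8,-2.5,0,0,0,0],
    [3.5,1.8,-2.5,0,0,0,0],
    [3.5,1.8,-2.5,0,0,0,0],
    [3.5,1.5,-2.0,0,0,0,0],
    [3.5,0,0,0,0,0,0],
    [3.5,0,0,0,0,0,0],
  ],
)

```text
time_s: 22.52
eef_pos: [0.4577, 0.1782, 0.2062]
orientation: [-0.0, 0.848, 0.53, -0.0]
contact_force: [-0.0, -0.8, -1.4]
grip_width: 0.0429
grasp_force: 62.5
```

Call:
servo_tool(
  deltas=[
    [3.5,0,0,1,0,0,0],
    [3.5,0,0,1.5,0,0,0],
    [3.5,0,0,1.5,0,0,0],
    [3.5,0,0,1,0,0,0],
    [3.5,0,0,0,0,0,0],
    [3.5,0,0,0,0,0,0],
    [3.5,0,0,0,0,0,0],
    [3.5,0,0,0,0,0,0],
    [3.5,0,0,0,0,0,0],
    [3.5,0,0,0,0,0,0],
  ],
)

```text
time_s: 23.35
eef_pos: [0.4589, 0.1773, 0.1574]
orientation: [0.0, 0.849, 0.529, 0.0]
contact_force: [0.0, -0.3, -0.8]
grip_width: 0.0426
grasp_force: 62.5
```

```bash
python3 - <<'E'
from h import *
s=state(); print(s['eef_pos'],s['contact_force'])
goto([.5055,.2774,.155],64)
f=snap('side','s9'); g=snap('wrist','w9')
_,m=blobs(f,(3,120,40),(16,255,255),30,(150,90,262,190))
b=[(c,st) for c,st in blobs(f,(3,120,40),(18,255,255),30,(150,90,262,190))[0]]; print(b)
# expected rows of bar top & disc bottom at the cap's place
p=s['eef_pos']; 
for d in (.029,.021,-.013,-.035): print(d,proj(f,[p[0],p[1],p[2]+d]))
# wrist: hook tips by grey bright mask
print(proj(g,[.5055-.041*.44,.2774-.041*.898,.172]))
cv2.imwrite('pics/s9.png',np.hstack([cv2.resize(f['pixels'][95:195,170:270,::-1],(400,400),interpolation=cv2.INTER_CUBIC),np.pad(cv2.resize(g['pixels'][:,:,::-1],(400,300)),((0,100),(0,0),(0,0)))]))
E
```

```text
[0.45891139 0.17731493 0.15742135] [ 0.01254755 -0.2702272  -0.78847442]
tool d cm [11.04 -0.23  0.25] yaw now 63.86 tilt [ 0.001  0.    -1.   ] az -0.002
  after turn [11.04 -0.2   0.25]
[(array([199.2, 153.4]), array([190, 140,  20,  22, 240], dtype=int32)), (array([238.3, 148. ]), array([229, 141,  19,  14, 188], dtype=int32))]
0.029 [198.96235627 139.79034182]
0.021 [199.22104148 142.32439391]
-0.013 [200.29980326 152.89182636]
-0.035 [200.98051453 159.55999953]
[250.67635472 120.01474106]
```

Call:
servo_tool(
  deltas=[
    [3.5,0.8,-0.2,0.25,0,0,0],
    [3.5,0.9,0,0,0,0,0],
    [3.5,0.9,0,0,0,0,0],
    [3.5,0.9,0,0,0,0,0],
    [3.5,0.9,0,0,0,0,0],
    [3.5,0.9,0,0,0,0,0],
    [3.5,0.9,0,0,0,0,0],
    [3.5,0.9,0,0,0,0,0],
    [3.5,0.9,0,0,0,0,0],
    [3.5,0,0,0,0,0,0],
  ],
)

```text
time_s: 24.28
eef_pos: [0.4926, 0.2519, 0.1545]
orientation: [-0.0, 0.848, 0.529, 0.0]
contact_force: [-0.8, -0.7, -0.5]
grip_width: 0.0426
grasp_force: 62.5
```

Call:
servo_tool(
  deltas=[
    [3.5,0.8,0,0,0,0,0],
    [3.5,0.8,0,0,0,0,0],
    [3.5,0.8,0,0,0,0,0],
    [3.5,0.5,0,0,0,0,0],
    [3.5,0,0,0,0,0,0],
    [3.5,0,0,0,0,0,0],
    [3.5,0,0,0,0,0,0],
    [3.5,0,0,0,0,0,0],
    [3.5,0,0,0,0,0,0],
    [3.5,0,0,0,0,0,0],
  ],
)

```text
time_s: 25.12
eef_pos: [0.5049, 0.2757, 0.1545]
orientation: [0.0, 0.849, 0.529, 0.0]
contact_force: [0.2, -1.0, 0.1]
grip_width: 0.0428
grasp_force: 62.5
```

```bash
python3 - <<'E'
from h import *
s=state(); print(s['eef_pos'],s['contact_force'],s['ft_torque'])
f=snap('side','s10'); p=s['eef_pos']
b=[(c,st) for c,st in blobs(f,(3,120,40),(18,255,255),30,(150,90,262,190))[0]]; print(b)
for d in (.029,-.035): print(d,proj(f,[p[0],p[1],p[2]+d]))
E
```

```text
[0.50487814 0.27574411 0.15451774] [ 0.23380908 -0.97771978  0.14812597] [-0.00525576  0.07522534 -0.01211806]
[(array([206.5, 128.6]), array([202, 126,  13,   8,  35], dtype=int32)), (array([210.4, 141.2]), array([201, 134,  18,  13, 147], dtype=int32)), (array([238.2, 148. ]), array([229, 139,  19,  16, 190], dtype=int32))]
0.029 [209.19024848 126.25071937]
-0.035 [210.79412195 144.95355189]
```

Call:
servo_tool(
  deltas=[
    [3.5,0,0,0.6,0,0,0],
    [3.5,0,0,0.6,0,0,0],
    [3.5,0,0,0.4,0,0,0],
    [3.5,0,0,0.3,0,0,0],
    [3.5,0,0,0.2,0,0,0],
    [3.5,0,0,0.1,0,0,0],
    [3.5,0,0,0,0,0,0],
    [3.5,0,0,0,0,0,0],
    [3.5,0,0,0,0,0,0],
    [3.5,0,0,0,0,0,0],
  ],
)

```text
time_s: 26.0
eef_pos: [0.5049, 0.2761, 0.1326]
orientation: [0.0, 0.849, 0.529, 0.0]
contact_force: [0.0, -0.5, -1.3]
grip_width: 0.0427
grasp_force: 62.6
```

Call:
servo_tool(
  deltas=[
    [5,0,0,0,0,0,0],
    [5,0,0,0,0,0,0],
    [6.2,0,0,0,0,0,0],
    [6.2,0,0,0,0,0,0],
    [6.2,0,0,0,0,0,0],
    [6.2,0,0,0,0,0,0],
    [6.2,0,0,0,0,0,0],
    [6.2,0,0,-1,0,0,0],
    [6.2,0,0,-1.5,0,0,0],
    [6.2,0,0,-2,0,0,0],
  ],
)

```text
time_s: 26.83
eef_pos: [0.5043, 0.2758, 0.1777]
orientation: [-0.0, 0.849, 0.529, -0.001]
contact_force: [0.7, 0.4, 0.3]
grip_width: 0.0616
grasp_force: 0.0
```

Call:
servo_tool(
  deltas=[
    [6.2,0,0,-3,0,0,0],
    [6.2,0,0,-3,0,0,0],
    [6.2,-2,0,-2,0,0,0],
    [6.2,-3,0,0,0,0,0],
    [6.2,-3,0,0,0,0,0],
    [6.2,0,0,0,0,0,0.115],
    [6.2,0,0,0,0,0,0.115],
    [6.2,0,0,0,0,0,0.115],
    [6.2,0,0,0,0,0,0.115],
    [6.2,0,0,0,0,0,0.115],
  ],
)

```text
time_s: 27.67
eef_pos: [0.4696, 0.2043, 0.2584]
orientation: [-0.0, 0.965, 0.264, 0.0]
contact_force: [0.0, -0.3, -0.2]
grip_width: 0.062
grasp_force: 0.0
```

```bash
python3 - <<'E'
from h import *
s=state(); print(s['eef_pos'],s['contact_force'],s['joints'].round(2))
f=snap('side','s11'); g=snap('scene','sc11')
print([(c,st) for c,st in blobs(f,(3,120,40),(18,255,255),30,(150,90,262,190))[0]])
for q,F in (('sc',load('scene0')),('sc11',g),('sd',load('side0')),('sd11',f)):
    print(q,'yel',[c for c,_ in blobs(F,(20,120,80),(35,255,255),15,(90,120,300,330))[0]],'amb',[(c,st) for c,st in blobs(F,(3,110,30),(17,255,220),25,(60,150,320,330))[0]])
E
```

```text
[0.46957593 0.20425182 0.25835151] [ 0.04165345 -0.26908753 -0.16742454] [ 0.03  0.18 -0.63  1.9   0.12  1.09 -1.69]
[(array([208.9, 147. ]), array([200, 140,  19,  14, 180], dtype=int32)), (array([238.3, 148. ]), array([229, 140,  19,  15, 189], dtype=int32))]
sc yel [array([121.8, 152.3]), array([133.2, 169.7]), array([213.4, 259.6]), array([221.8, 267.5])] amb [(array([103.1, 191.9]), array([ 97, 187,  14,  13,  79], dtype=int32)), (array([145.5, 205.3]), array([140, 199,  13,  15,  86], dtype=int32))]
sc11 yel [array([121.9, 152.4]), array([133.2, 169.8]), array([213.2, 260. ]), array([221.8, 267.5])] amb [(array([105.5, 175.5]), array([ 99, 170,  14,  13,  90], dtype=int32)), (array([145.6, 205.9]), array([140, 200,  12,  14, 100], dtype=int32))]
sd yel [array([286. , 123.9]), array([257. , 267.2]), array([256.5, 277.7]), array([229.4, 284.6]), array([229.4, 295.8])] amb [(array([269.2, 223. ]), array([257, 215,  24,  17, 291], dtype=int32)), (array([296.8, 258.9]), array([292, 255,  10,   9,  61], dtype=int32)), (array([289.4, 303.8]), array([284, 298,  12,  16, 116], dtype=int32))]
sd11 yel [array([286. , 123.7]), array([257. , 272.6]), array([229.6, 289.6])] amb [(array([208.8, 151.2]), array([201, 150,  16,   4,  50], dtype=int32)), (array([238.5, 151.7]), array([231, 150,  16,   5,  70], dtype=int32)), (array([296.8, 258.8]), array([292, 255,  10,   8,  57], dtype=int32)), (array([260.8, 311.4]), array([254, 304,  14,  21, 158], dtype=int32))]
```

```bash
python3 - <<'E'
from h import *
f=load('s11');g=load('sc11')
print('b1 new',tri(g,(104.9,173.3),f,(260.8,307.3)), onz(g,(104.9,173.3),.1),onz(f,(260.8,307.3),.1))
print('b2',tri(g,(145.7,203.3),f,(296.8,257.5)))
goto([.498,-.3145,.24],28)
E
```

```text
b1 new (array([ 0.48185842, -0.40028066,  0.09865595]), np.float64(0.0020238068719684015)) [ 0.48380327 -0.40021069  0.1       ] [ 0.48085098 -0.40060068  0.1       ]
b2 (array([ 0.59106959, -0.28936312,  0.09926508]), np.float64(0.0007091565434764891))
tool d cm [-24.12  46.03   1.81] yaw now 30.79 tilt [ 0.001  0.    -1.   ] az 0.049
  after turn [-21.85  47.15   1.81]
```

Call:
servo_tool(
  deltas=[
    [4,0,0,0,0,0,0.049],
    [4,-1.2,2.6,0,0,0,0],
    [4,-1.2,2.6,0,0,0,0],
    [4,-1.2,2.6,0,0,0,0],
    [4,-1.2,2.6,0,0,0,0],
    [4,-1.2,2.6,0,0,0,0],
    [4,-1.2,2.6,0,0,0,0],
    [4,-1.2,2.6,0,0,0,0],
    [4,-1.2,2.6,0,0,0,0],
    [4,-1.2,2.6,0,0,0,0],
  ],
)

```text
time_s: 28.6
eef_pos: [0.4845, -0.0544, 0.258]
orientation: [0.0, 0.969, 0.245, 0.0]
contact_force: [0.8, 0.1, 0.6]
grip_width: 0.0399
grasp_force: 0.0
```

Call:
servo_tool(
  deltas=[
    [4,-1.2,2.6,0,0,0,0],
    [4,-1.2,2.6,0,0,0,0],
    [4,-1.2,2.6,0,0,0,0],
    [4,-1.2,2.6,0,0,0,0],
    [4,-1.2,2.6,0,0,0,0],
    [4,-1.2,2.6,0,0,0,0],
    [4,-1.2,2.6,0,0,0,0],
    [4,-1.2,2.6,0,0,0,0],
    [4,-0.4,0.4,0,0,0,0],
    [4,0,0,1.8,0,0,0],
  ],
)

```text
time_s: 29.43
eef_pos: [0.4971, -0.2902, 0.242]
orientation: [0.001, 0.97, 0.243, 0.002]
contact_force: [0.0, -1.1, 0.3]
grip_width: 0.04
grasp_force: 0.0
```

Call:
servo_tool(
  deltas=[
    [4,0,0,0,0,0,0],
    [4,0,0,0,0,0,0],
    [4,0,0,0,0,0,0],
    [4,0,0,0,0,0,0],
    [4,0,0,0,0,0,0],
    [4,0,0,0,0,0,0],
    [4,0,0,0,0,0,0],
    [4,0,0,0,0,0,0],
    [4,0,0,0,0,0,0],
    [4,0,0,0,0,0,0],
  ],
)

```text
time_s: 30.27
eef_pos: [0.4964, -0.2872, 0.2395]
orientation: [-0.0, 0.97, 0.243, 0.0]
contact_force: [1.1, -0.2, 0.4]
grip_width: 0.0403
grasp_force: 0.0
```

```bash
python3 - <<'E'
from h import *
s=state(); print(s['eef_pos'])
f=snap('wrist','w12')
b,_=blobs(f,(18,110,60),(36,255,255),30); 
for c,st in b: print('yel',c,st,onz(f,c,.122).round(4))
b,_=blobs(f,(3,110,30),(17,255,220),40)
for c,st in b: print('amb',c,st,onz(f,c,.1).round(4))
goto([.4986,-.3145,.0885],28)
for p in ([.4986,-.3145,.122],[.437,-.3476,.122],[.482,-.4,.1],[.591,-.289,.1]): print(proj(f,p).round(1),end=' ')
E
```

```text
[ 0.49636364 -0.28719196  0.23945515]
yel [282.9 197.9] [272 182  25  31 565] [ 0.4992 -0.3151  0.122 ]
yel [279.  262.3] [270 243  22  36 514] [ 0.4404 -0.3445  0.122 ]
amb [309.6  91.7] [296  78  28  29 534] [ 0.5895 -0.2924  0.1   ]
amb [342.9 239.4] [328 221  31  35 629] [ 0.4835 -0.3968  0.1   ]
tool d cm [-1.09  2.51 15.09] yaw now 28.12 tilt [-0.  0. -1.] az 0.002
  after turn [-1.09  2.52 15.09]
[282.  198.2] [280.1 266.3] [344.7 241.8] [307.1  88.2]
```

Call:
servo_tool(
  deltas=[
    [4,-1.1,2.5,0,0,0,0],
    [4,0,0,2,0,0,0],
    [4,0,0,2,0,0,0],
    [4,0,0,2,0,0,0],
    [4,0,0,1,0,0,0],
    [4,0,0,0,0,0,0],
    [4,0,0,0,0,0,0],
    [4,0,0,0,0,0,0],
    [4,0,0,0,0,0,0],
    [4,0,0,0,0,0,0],
  ],
)

```text
time_s: 31.15
eef_pos: [0.4989, -0.3146, 0.1705]
orientation: [0.001, 0.97, 0.243, 0.001]
contact_force: [-0.8, 0.1, -0.3]
grip_width: 0.0404
grasp_force: 0.0
```

```bash
python3 - <<'E'
from h import *
s=state(); print(s['eef_pos'])
f=snap('wrist','w13')
b,m=blobs(f,(18,110,60),(36,255,255),30); 
for c,st in b: print('yel',c,st,onz(f,c,.122).round(4))
goto([.4986,-.3145,.0885],28); print(proj(f,[.4986,-.3145,.122]),proj(f,[.4986,-.3145,.082]))
x,y=200,120
cv2.imwrite('pics/w13.png',cv2.resize(f['pixels'][y:y+150,x:x+200,::-1],(800,600),interpolation=cv2.INTER_CUBIC))
E
```

```text
[ 0.49891598 -0.31462898  0.17046464]
yel [256.3 215.4] [ 241  192   32   44 1010] [ 0.5006 -0.3155  0.122 ]
yel [254.3 295.6] [242 269  27  50 987] [ 0.4438 -0.3444  0.122 ]
tool d cm [-0.02 -0.03  8.18] yaw now 28.12 tilt [ 0.001 -0.001 -1.   ] az 0.002
  after turn [-0.02 -0.03  8.18]
[253.55632459 217.18195894] [253.4879979  197.64371106]
```

View pics/w13.png

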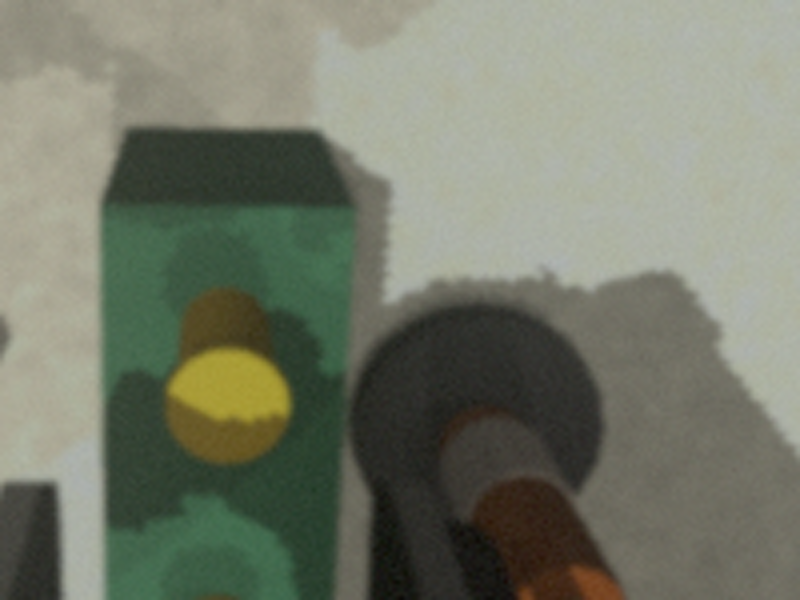

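The head's top face is centred at crop (229,406), 2–3 mm off the prediction. The bottle and its foot are clear of the finger.

Call:
servo_tool(
  deltas=[
    [4,-0.2,0.15,1.2,0,0,0],
    [4,0,0,1.5,0,0,0],
    [4,0,0,1.5,0,0,0],
    [4,0,0,1.5,0,0,0],
    [4,0,0,1.5,0,0,0],
    [4,0,0,1,0,0,0],
    [4,0,0,0,0,0,0],
    [4,0,0,0,0,0,0],
    [4,0,0,0,0,0,0],
    [4,0,0,0,0,0,0],
  ],
)

```text
time_s: 32.03
eef_pos: [0.4978, -0.317, 0.0883]
orientation: [0.0, 0.97, 0.243, 0.0]
contact_force: [-0.0, 0.2, -0.2]
grip_width: 0.0395
grasp_force: 0.0
```

Call:
servo_tool(
  deltas=[
    [1,0,0,0,0,0,0],
    [1,0,0,0,0,0,0],
    [1,0,0,0,0,0,0],
    [1,0,0,0,0,0,0],
    [1,0,0,0,0,0,0],
    [1,0,0,0,0,0,0],
    [1,0,0,0,0,0,0],
    [1,0,0,0,0,0,0],
    [1,0,0,0,0,0,0],
    [1,0,0,0,0,0,0],
  ],
)

```text
time_s: 32.87
eef_pos: [0.4977, -0.3169, 0.0882]
orientation: [0.0, 0.97, 0.243, 0.0]
contact_force: [-1.0, 0.8, 6.0]
grip_width: 0.016
grasp_force: 58.3
```

Call:
servo_tool(
  deltas=[
    [1,0,0,-0.5,0,0,0],
    [1,0,0,-1.5,0,0,0],
    [1,0,0,-2,0,0,0],
    [1,0,0,-2,0,0,0],
    [1,0,0,-2,0,0,0],
    [1,0,0,-2,0,0,0],
    [1,0,0,-2,0,0,0],
    [1,2,0.6,0,0,0,0],
    [1,2,0.6,0,0,0,0],
    [1,1.5,0.7,0,0,0,0],
  ],
)

```text
time_s: 33.7
eef_pos: [0.5562, -0.3069, 0.2087]
orientation: [0.0, 0.97, 0.243, 0.001]
contact_force: [-0.0, 0.2, -0.4]
grip_width: 0.0162
grasp_force: 58.5
```

Call:
servo_tool(
  deltas=[
    [1,0,0,0,0,0,0],
    [1,0,0,0,0,0,0],
    [1,0,0,0,0,0,0],
    [1,0,0,0,0,0,0],
    [1,0,0,0,0,0,0],
    [1,0,0,0,0,0,0],
    [1,0,0,0,0,0,0],
    [1,0,0,0,0,0,0],
    [1,0,0,0,0,0,0],
    [1,0,0,0,0,0,0],
  ],
)

```text
time_s: 34.53
eef_pos: [0.5548, -0.3075, 0.2075]
orientation: [-0.0, 0.97, 0.243, 0.0]
contact_force: [-0.6, -0.0, -0.3]
grip_width: 0.0162
grasp_force: 58.5
```

```bash
python3 - <<'E'
from h import *
s=state(); print(s['eef_pos'],s['grip_width'],s['joints'].round(2))
f=snap('wrist','w14'); snap('side','s14'); snap('scene','sc14')
b,_=blobs(f,(3,100,20),(20,255,255),40)
for c,st in b: print('amb',c,st,onz(f,c,.1).round(4))
u=proj(f,[.591,-.289,.1]); print(u)
x,y=u.astype(int); h=cv2.cvtColor(f['pixels'],cv2.COLOR_RGB2HSV)
print(x-22,y-22)
for r in range(y-22,y+26,2): print(' '.join(f'{v:3d}' for v in h[r,x-22:x+26:2,2]),'|',' '.join(f'{v:3d}' for v in h[r,x-22:x+26:2,1]))
E
```

```text
[ 0.55483214 -0.30753841  0.20745787] 0.016173570452209005 [ 0.6   0.39 -0.25  1.71  0.11  1.05 -0.77]
amb [258.6 144.9] [244 130  30  31 631] [ 0.5906 -0.2927  0.1   ]
amb [307.4 276.2] [303 268  11  20  78] [ 0.5033 -0.3921  0.1   ]
[254.8113667  142.38081165]
232 120
 69  70  72  73  71  73  72  72  75  71  70  68  71  69  70  69  70  69  69  67  67  65  67  67 |  33  29  25  24  22  28  25  21  20  25  22  26  22  22  18  18  22  22  11  19  19  20  30  15
 69  68  71  69  70  77  74  73  73  72  71  82  83  81  76  72  68  68  67  71  66  66  67  64 |  22  26  29  18  25  26  24  24  21  18  29  34  37  41  37  39  34  23  19  18  19  27  30  24
 68  69  69  69  71  67  70  67  73  80  96 107 114 111 112 103  83  70  69  73  68  64  63  68 |  30  22  26  30  32  30  29  27  35  35  37  31  25  30  32  27  28  29  26  21  23  12  24  15
 69  71  69  70  73  70  69  70  87 108 128 121 108  93 104 122 127 101  70  68  72  68  67  69 |  26  25  30  22  24  29  22  22  32  35  38  46  40  52  39  31  28  30  36  23  21  15  27  26
 71  72  74  70  72  70  69  82 113 121  92  67  67  
[... 3126 characters left out ...]
 128 150 163 166 169 |  29  32  31  35  30  31  31  33  30  23  35  67  98 100  96  89  53  35  29  30  34  33  31  27
166 164 162 162 165 163 161 165 155 139 117 111 111 109 109 114 136 146 161 166 164 166 162 166 |  32  31  35  35  34  33  32  31  33  31  31  30  32  28  28  27  28  35  35  34  31  34  30  32
164 167 159 161 164 165 166 168 164 165 163 163 163 161 160 161 160 159 166 161 165 164 165 164 |  31  34  30  35  31  34  32  32  33  36  30  31  31  32  32  35  33  30  32  33  34  33  31  30
163 166 165 164 165 163 164 163 161 161 165 165 164 167 165 165 164 164 163 161 163 168 163 163 |  34  32  32  33  28  30  31  33  33  35  31  29  30  32  29  32  34  33  33  36  33  30  33  31
```

```bash
cat >> h.py <<'E'
def mouth(f,guess):
    """centroid of the dark bore inside the amber rim nearest guess (px)"""
    b,m=blobs(f,(3,100,20),(20,255,255),60); b=min(b,key=lambda t:np.hypot(*(t[0]-guess)))
    x,y,w,h=b[1][:4]; k=m[y:y+h,x:x+w]
    cs,_=cv2.findContours(k,cv2.RETR_CCOMP,cv2.CHAIN_APPROX_NONE)[-2:]
    out=max(cs,key=cv2.contourArea); fill=np.zeros_like(k); cv2.drawContours(fill,[out],-1,255,-1)
    hole=cv2.morphologyEx(cv2.bitwise_and(fill,255-k),cv2.MORPH_OPEN,np.ones((3,3),np.uint8))
    n,l,st,c=cv2.connectedComponentsWithStats(hole); i=1+np.argmax(st[1:,4])
    return c[i]+[x,y],st[i],b[1]
E
python3 - <<'E'
from h import *
f=load('w14'); u,a,o=mouth(f,(258,146)); print(u,a,o)
Pm=onz(f,u,.1); Ph=onz(load('w13'),(257.2,221.5),.122); G=np.array([.4977,-.3169,.2075])
T=G+np.r_[(Pm-Ph)[:2],0]; print(Pm,Ph,T); goto(T,28)
# independent: yellow head (held) and mouth in scene & side
for n in('sc14','s14'):
    F=load(n); print(n,[(c,st) for c,st in blobs(F,(18,110,60),(36,255,255),12,(90,120,320,330))[0]],[(c,st) for c,st in blobs(F,(3,110,30),(17,255,220),25,(90,150,320,330))[0]])
E
```

```text
[257.53521127 144.42253521] [10 10  9 11 71] [244 130  30  31 631]
[ 0.59058099 -0.29173981  0.1       ] [ 0.49697636 -0.31815522  0.122     ] [ 0.59130463 -0.29048459  0.2075    ]
tool d cm [ 4.02  0.21 -0.01] yaw now 28.12 tilt [-0.  0. -1.] az 0.002
  after turn [ 4.02  0.21 -0.01]
sc14 [(array([121.2, 153.8]), array([119, 152,   5,   4,  15], dtype=int32)), (array([127.9, 169.4]), array([127, 167,   3,   6,  13], dtype=int32)), (array([216.9, 264.8]), array([210, 257,  18,  14, 107], dtype=int32)), (array([232.1, 271.3]), array([228, 268,   9,   8,  45], dtype=int32))] [(array([105.6, 175.7]), array([ 99, 169,  14,  15, 108], dtype=int32)), (array([145.6, 205.9]), array([140, 199,  12,  15, 102], dtype=int32))]
s14 [(array([281.1, 216.4]), array([279, 207,   5,  22,  70], dtype=int32)), (array([230. , 289.8]), array([225, 280,  11,  22, 172], dtype=int32))] [(array([208.8, 151.1]), array([201, 150,  16,   4,  48], dtype=int32)), (array([238.6, 151.8]), array([231, 150,  16,   5,  71], dtype=int32)), (array([296.8, 261.6]), array([292, 255,  10,  19,  89], dtype=int32)), (array([260.8, 314.7]), array([254, 304,  14,  24, 253], dtype=int32))]
```

Call:
servo_tool(
  deltas=[
    [1,0.8,0.1,0,0,0,0],
    [1,0.8,0.1,0,0,0,0],
    [1,0.8,0.07,0,0,0,0],
    [1,0,0,0,0,0,0],
    [1,0,0,0,0,0,0],
    [1,0,0,0,0,0,0],
    [1,0,0,0,0,0,0],
    [1,0,0,0,0,0,0],
    [1,0,0,0,0,0,0],
    [1,0,0,0,0,0,0],
  ],
)

```text
time_s: 35.52
eef_pos: [0.5772, -0.2988, 0.2075]
orientation: [0.0, 0.97, 0.243, 0.0]
contact_force: [0.2, -1.3, -1.0]
grip_width: 0.0164
grasp_force: 58.5
```

```bash
python3 - <<'E'
from h import *
s=state(); print(s['eef_pos'])
f=snap('wrist','w15')
u0=proj(f,[.5906,-.2923,.1]);x,y=u0.astype(int); print(u0,x-22,y-26)
h=cv2.cvtColor(f['pixels'],cv2.COLOR_RGB2HSV)
for r in range(y-26,y+28,2): print(' '.join(f'{v:3d}' for v in h[r,x-22:x+26:2,2]))
E
```

```text
[ 0.57716235 -0.29875025  0.20751901]
[254.69692755 173.08636493] 232 147
 70  73  74  77  70  70  67  76  82  90  84  86  82  79  79  66  62  68  74  75  73  72  71  71
 69  69  73  73  74  67  73  86  92  91  99 100 105  97  85  74  69  59  70  71  71  72  66  68
 71  70  70  74  73  66  81  99 111 128 124 107 109 123 128 108  76  66  66  67  71  68  71  71
 73  74  72  74  72  73  95 122 111  82  72  65  67  68  83 114 121  75  64  64  66  72  72  69
 70  70  72  72  68  85 119 106  72  64  61  61  58  61  64  70 106 104  69  55  57  63  70  70
 72  67  68  69  74 105 114  76  67  61  60  62  60  58  53  54  62 101  89  55  56  58  64  68
 67  71  70  73  80 123  89  67  65  64  70  76  72  66  59  54  55  80  93  56  55  54  61  62
 69  69  68  71  81 117  77  67  86 103 124 131 125 119 100  82  61  64  88  58  56  52  53  55
 67  67  69  74  83 103  73  95 134 140 144 142 144 141 132 127  92  66  72  61  54  55  53  51
 70  71  69  67  72  84  99 131 143 127 135 130 133 131 124 132 126  99  69  59  53  55  55  54
 66  67  72  69  71  87 129 142 138  98 103 112 112 104  99 128 13
[... 865 characters left out ...]
 165 168 170 170 166 136 109
165 165 164 166 162 163 162 158 153 147 140 145 144 143 152 163 169 166 168 168 171 167 162 144
168 164 166 165 165 167 161 162 158 164 164 167 170 168 169 168 168 169 171 169 169 169 166 163
156 158 157 161 159 159 160 159 154 160 163 167 170 166 169 170 168 171 168 169 165 159 145 136
137 141 139 142 142 145 144 142 141 146 156 162 169 168 170 166 169 163 149 139 125 117 113 108
137 134 134 140 138 141 138 141 149 155 153 157 167 171 166 159 155 123 108 108 107 106 109 106
135 136 138 142 139 138 143 146 153 150 151 156 163 160 149 122 114 104 106 103 108 104 105 106
136 137 140 139 143 141 151 149 147 147 135 135 148 130 114 103 104 111 106 108 108 104 106 104
```

```bash
python3 - <<'E'
from h import *
Ph=onz(load('w13'),(257.2,221.5),.122); G=np.array([.4977,-.3169,.2075])
for n,u in (('w14',(258.3,145.3)),('w15',(255.2,173.6))):
    Pm=onz(load(n),u,.1); T=G+np.r_[(Pm-Ph)[:2],0]; print(Pm,T); goto(T,28)
E
```

```text
[ 0.59024467 -0.2926291   0.1       ] [ 0.59096831 -0.29137388  0.2075    ]
tool d cm [1.56 0.   0.  ] yaw now 28.11 tilt [ 0. -0. -1.] az 0.002
  after turn [ 1.56 -0.    0.  ]
[ 0.59040672 -0.29288247  0.1       ] [ 0.59113036 -0.29162725  0.2075    ]
tool d cm [1.57 0.03 0.  ] yaw now 28.11 tilt [ 0. -0. -1.] az 0.002
  after turn [1.57 0.03 0.  ]
```

Call:
servo_tool(
  deltas=[
    [1,0.8,0.01,0,0,0,0],
    [1,0.76,0.01,0,0,0,0],
    [1,0,0,0.8,0,0,0],
    [1,0,0,0.8,0,0,0],
    [1,0,0,0.6,0,0,0],
    [1,0,0,0.3,0,0,0],
    [1,0,0,0.2,0,0,0],
    [1,0,0,0.1,0,0,0],
    [1,0,0,0.1,0,0,0],
    [1,0,0,0,0,0,0],
  ],
)

```text
time_s: 36.4
eef_pos: [0.5911, -0.2916, 0.1785]
orientation: [0.0, 0.97, 0.243, 0.0]
contact_force: [0.5, 0.7, -0.7]
grip_width: 0.0164
grasp_force: 58.5
```

Call:
servo_tool(
  deltas=[
    [1,0,0,0.2,0,0,0],
    [1,0,0,0.2,0,0,0],
    [1,0,0,0.2,0,0,0],
    [1,0,0,0.2,0,0,0],
    [1,0,0,0.2,0,0,0],
    [1,0,0,0,0,0,0],
    [1,0,0,0,0,0,0],
    [1,0,0,0,0,0,0],
    [1,0,0,0,0,0,0],
    [1,0,0,0,0,0,0],
  ],
)

```text
time_s: 37.23
eef_pos: [0.5912, -0.2914, 0.1686]
orientation: [0.0, 0.97, 0.243, 0.0]
contact_force: [-0.1, 0.0, -0.2]
grip_width: 0.0167
grasp_force: 58.4
```

Call:
servo_tool(
  deltas=[
    [1,0,0,0.7,0,0,0],
    [1,0,0,0.7,0,0,0],
    [1,0,0,0.7,0,0,0],
    [1,0,0,0.7,0,0,0],
    [1,0,0,0.7,0,0,0],
    [1,0,0,0.7,0,0,0],
    [1,0,0,0.7,0,0,0],
    [1,0,0,0.6,0,0,0],
    [1,0,0,0.3,0,0,0],
    [1,0,0,0.1,0,0,0],
  ],
)

```text
time_s: 38.07
eef_pos: [0.591, -0.2914, 0.1087]
orientation: [-0.0, 0.97, 0.243, -0.0]
contact_force: [0.5, -1.6, 0.3]
grip_width: 0.0165
grasp_force: 58.6
```

Call:
servo_tool(
  deltas=[
    [1,0,0,0.1,0,0,0],
    [1,0,0,0.1,0,0,0],
    [1,0,0,0.1,0,0,0],
    [1,0,0,0,0,0,0],
    [1,0,0,0,0,0,0],
    [1,0,0,0,0,0,0],
    [1,0,0,0,0,0,0],
    [1,0,0,0,0,0,0],
    [1,0,0,0,0,0,0],
    [1,0,0,0,0,0,0],
  ],
)

```text
time_s: 38.9
eef_pos: [0.5912, -0.2914, 0.1065]
orientation: [-0.0, 0.97, 0.243, 0.0]
contact_force: [0.3, -0.9, 0.3]
grip_width: 0.0165
grasp_force: 58.6
```

Call:
servo_tool(
  deltas=[
    [1,0,0,0.1,0,0,0],
    [1,0,0,0.1,0,0,0],
    [1,0,0,0,0,0,0],
    [1,0,0,0,0,0,0],
    [1,0,0,0,0,0,0],
    [1,0,0,0,0,0,0],
    [1,0,0,0,0,0,0],
    [1,0,0,0,0,0,0],
    [1,0,0,0,0,0,0],
    [1,0,0,0,0,0,0],
  ],
)

```text
time_s: 39.73
eef_pos: [0.5917, -0.2916, 0.1061]
orientation: [0.0, 0.97, 0.243, 0.001]
contact_force: [-6.2, 2.2, 21.3]
grip_width: 0.0165
grasp_force: 61.1
```

Seated on the rim: contact force rose to 21 N at the nominal height. Releasing.

Call:
servo_tool(
  deltas=[
    [1,0,0,-0.1,0,0,0],
    [2.5,0,0,0,0,0,0],
    [4,0,0,0,0,0,0],
    [4,0,0,0,0,0,0],
    [4,0,0,0,0,0,0],
    [4,0,0,0,0,0,0],
    [4,0,0,-0.5,0,0,0],
    [4,0,0,-1.5,0,0,0],
    [4,0,0,-2,0,0,0],
    [4,0,0,-2,0,0,0],
  ],
)

```text
time_s: 40.57
eef_pos: [0.5909, -0.2913, 0.1661]
orientation: [-0.0, 0.97, 0.243, -0.0]
contact_force: [0.9, -0.4, -0.4]
grip_width: 0.0401
grasp_force: 0.0
```

Call:
servo_tool(
  deltas=[
    [4,0,0,-2,0,0,0],
    [4,-2,0,-2,0,0,0],
    [4,-3,0,0,0,0,0],
    [4,-3,0,0,0,0,0],
    [4,-3,0,0,0,0,0],
    [4,-3,0,0,0,0,0],
    [4,0,0,0,0,0,0],
    [4,0,0,0,0,0,0],
    [4,0,0,0,0,0,0],
    [4,0,0,0,0,0,0],
  ],
)

```text
time_s: 41.4
eef_pos: [0.4686, -0.3567, 0.2056]
orientation: [-0.0, 0.97, 0.244, 0.0]
contact_force: [-0.0, 0.5, -0.4]
grip_width: 0.0395
grasp_force: 0.0
```

```bash
python3 - <<'E'
from h import *
s=state(); print(s['eef_pos'],s['joints'].round(2))
goto([.437,-.3476,.1705],28)
f=snap('side','s16'); g=snap('scene','sc16')
for F in (f,g): print([(c,st) for c,st in blobs(F,(18,110,60),(36,255,255),12,(90,120,320,330))[0]],[(c,st) for c,st in blobs(F,(3,110,30),(17,255,220),25,(90,150,320,330))[0]])
print(proj(f,[.591,-.2905,.14]),proj(f,[.591,-.2905,.1]),proj(g,[.591,-.2905,.14]))
E
```

```text
[ 0.46862575 -0.35672798  0.20558707] [ 0.73  0.32 -0.23  1.82  0.08  1.01 -0.61]
tool d cm [-2.36 -2.3   3.51] yaw now 28.19 tilt [ 0.001  0.    -1.   ] az 0.003
  after turn [-2.37 -2.29  3.51]
[(array([289.4, 123.9]), array([272, 120,  42,  13, 329], dtype=int32)), (array([296.9, 248.1]), array([292, 239,  11,  21, 139], dtype=int32)), (array([229.8, 290.1]), array([225, 280,  10,  22, 169], dtype=int32))] [(array([206.4, 151.2]), array([201, 150,  11,   4,  33], dtype=int32)), (array([296.7, 260.1]), array([292, 257,  10,   6,  37], dtype=int32)), (array([260.7, 314.2]), array([254, 304,  14,  24, 224], dtype=int32))]
[(array([122.2, 152.5]), array([119, 150,   8,   6,  36], dtype=int32)), (array([141.6, 196.8]), array([137, 192,  11,  14,  69], dtype=int32)), (array([221.3, 266.8]), array([210, 257,  27,  19, 148], dtype=int32))] [(array([105.2, 175.5]), array([ 99, 170,  13,  14,  91], dtype=int32)), (array([146.4, 207.6]), array([140, 202,  13,  12,  59], dtype=int32))]
[297.49411502 242.7173241 ] [296.81429304 257.50903719] [141.0796134 195.6313369]
```

Call:
servo_tool(
  deltas=[
    [4,-1.2,-1.15,0,0,0,0],
    [4,-1.2,-1.15,0,0,0,0],
    [4,0,0,1.7,0,0,0],
    [4,0,0,1.8,0,0,0],
    [4,0,0,0,0,0,0],
    [4,0,0,0,0,0,0],
    [4,0,0,0,0,0,0],
    [4,0,0,0,0,0,0],
    [4,0,0,0,0,0,0],
    [4,0,0,0,0,0,0],
  ],
)

```text
time_s: 42.33
eef_pos: [0.436, -0.3486, 0.171]
orientation: [0.0, 0.97, 0.243, 0.0]
contact_force: [0.8, -0.8, 0.3]
grip_width: 0.0401
grasp_force: 0.0
```

```bash
python3 - <<'E'
from h import *
def edges(f):
    b,m=blobs(f,(18,110,60),(36,255,255),200)
    for c,st in b:
        x,y,w,h=st[:4]; k=m[y:y+h,x:x+w]>0
        ws=[(y+i,x+np.flatnonzero(r)[0],x+np.flatnonzero(r)[-1]) for i,r in enumerate(k) if r.any()]
        print(c,st); print([(int(a),int(l),int(r)) for a,l,r in ws][::3], ws[-1])
s=state(); print(s['eef_pos'])
print('ref w13'); edges(load('w13'))
f=snap('wrist','w17'); edges(f); print(proj(f,[.437,-.3476,.122]))
goto([.437,-.3476,.0885],28)
E
```

```text
[ 0.43602066 -0.34855109  0.17102639]
ref w13
[256.3 215.4] [ 241  192   32   44 1010]
[(192, 253, 257), (195, 249, 263), (198, 247, 265), (201, 246, 264), (204, 246, 264), (207, 246, 266), (210, 245, 268), (213, 243, 270), (216, 242, 272), (219, 242, 272), (222, 241, 272), (225, 242, 271), (228, 243, 269), (231, 246, 268), (234, 250, 264)] (np.int32(235), np.int64(253), np.int64(261))
[254.3 295.6] [242 269  27  50 987]
[(269, 256, 256), (272, 247, 261), (275, 246, 262), (278, 246, 263), (281, 245, 263), (284, 245, 261), (287, 245, 264), (290, 245, 264), (293, 245, 263), (296, 245, 264), (299, 243, 266), (302, 242, 267), (305, 242, 267), (308, 242, 268), (311, 242, 267), (314, 244, 265), (317, 248, 261)] (np.int32(318), np.int64(252), np.int64(257))
[254.2 212.5] [239 190  32  42 944]
[(190, 253, 255), (193, 247, 260), (196, 245, 261), (199, 245, 263), (202, 244, 262), (205, 244, 264), (208, 243, 266), (211, 241, 268), (214, 239, 269), (217, 240, 270), (220, 239, 270), (223, 240, 269), (226, 242, 267), (229, 246, 262)] (np.int32(231), np.int64(250), np.int64(258))
[253.43051314 214.71514291]
tool d cm [ 0.14 -0.04  8.24] yaw now 28.12 tilt [ 0.001 -0.    -1.   ] az 0.002
  after turn [ 0.14 -0.04  8.24]
```

```bash
python3 - <<'E'
from h import *
P=onz(load('w17'),(255,218),.122); print(P); goto([*P[:2],.0885],28)
E
```

```text
[ 0.43539021 -0.34965922  0.122     ]
tool d cm [-0.1   0.07  8.24] yaw now 28.12 tilt [ 0.001 -0.    -1.   ] az 0.002
  after turn [-0.1   0.07  8.24]
```

Call:
servo_tool(
  deltas=[
    [4,0,0,1.25,0,0,0],
    [4,0,0,1.5,0,0,0],
    [4,0,0,1.5,0,0,0],
    [4,0,0,1.5,0,0,0],
    [4,0,0,1.5,0,0,0],
    [4,0,0,1,0,0,0],
    [4,0,0,0,0,0,0],
    [4,0,0,0,0,0,0],
    [4,0,0,0,0,0,0],
    [4,0,0,0,0,0,0],
  ],
)

```text
time_s: 43.22
eef_pos: [0.4361, -0.3488, 0.0889]
orientation: [0.001, 0.97, 0.243, 0.0]
contact_force: [0.5, 0.3, -0.0]
grip_width: 0.0401
grasp_force: 0.0
```

Call:
servo_tool(
  deltas=[
    [1,0,0,0,0,0,0],
    [1,0,0,0,0,0,0],
    [1,0,0,0,0,0,0],
    [1,0,0,0,0,0,0],
    [1,0,0,0,0,0,0],
    [1,0,0,0,0,0,0],
    [1,0,0,0,0,0,0],
    [1,0,0,0,0,0,0],
    [1,0,0,0,0,0,0],
    [1,0,0,0,0,0,0],
  ],
)

```text
time_s: 44.05
eef_pos: [0.4359, -0.3487, 0.0887]
orientation: [0.0, 0.97, 0.243, 0.0]
contact_force: [-2.2, 0.7, 7.3]
grip_width: 0.0163
grasp_force: 58.3
```

Call:
servo_tool(
  deltas=[
    [1,0,0,-0.5,0,0,0],
    [1,0,0,-1.5,0,0,0],
    [1,0,0,-2,0,0,0],
    [1,0,0,-2,0,0,0],
    [1,0,0,-2,0,0,0],
    [1,0,0,-2,0,0,0],
    [1,0,0,-2,0,0,0],
    [1,0,0,0,0,0,0],
    [1,0,0,0,0,0,0],
    [1,0,0,0,0,0,0],
  ],
)

```text
time_s: 44.88
eef_pos: [0.4354, -0.3483, 0.2077]
orientation: [-0.0, 0.97, 0.243, -0.0]
contact_force: [-0.2, 0.4, -0.3]
grip_width: 0.0163
grasp_force: 58.5
```

```bash
python3 - <<'E'
from h import *
s=state(); print(s['eef_pos'],s['grip_width'])
f=snap('side','s18');g=snap('scene','sc18')
for F in (f,g): print([(c,st) for c,st in blobs(F,(3,110,30),(17,255,220),25,(90,150,320,330))[0]])
goto([.482,-.400,.2075],28)
E
```

```text
[ 0.43539323 -0.34829723  0.20771205] 0.016338586742582272
[(array([297.1, 260.1]), array([293, 257,   9,   6,  36], dtype=int32)), (array([260.5, 313.1]), array([254, 304,  14,  24, 193], dtype=int32))]
[(array([105.3, 175.6]), array([ 99, 170,  13,  13,  93], dtype=int32)), (array([146.5, 207.7]), array([140, 201,  13,  13,  66], dtype=int32))]
tool d cm [ 1.68  6.78 -0.05] yaw now 28.12 tilt [-0.001  0.001 -1.   ] az 0.002
  after turn [ 1.7   6.77 -0.05]
```

Call:
servo_tool(
  deltas=[
    [1,0.05,1.7,0,0,0,0],
    [1,0.05,1.7,0,0,0,0],
    [1,0,1.7,0,0,0,0],
    [1,0,1.65,0,0,0,0],
    [1,0,0,0,0,0,0],
    [1,0,0,0,0,0,0],
    [1,0,0,0,0,0,0],
    [1,0,0,0,0,0,0],
    [1,0,0,0,0,0,0],
    [1,0,0,0,0,0,0],
  ],
)

```text
time_s: 45.82
eef_pos: [0.4682, -0.4071, 0.208]
orientation: [-0.0, 0.97, 0.243, 0.0]
contact_force: [0.4, 0.1, -0.2]
grip_width: 0.0163
grasp_force: 58.6
```

```bash
python3 - <<'E'
from h import *
s=state(); print(s['eef_pos'])
f=snap('wrist','w19')
u0=proj(f,[.4825,-.4015,.1]);x,y=u0.astype(int); print(u0,x-24,y-26)
h=cv2.cvtColor(f['pixels'],cv2.COLOR_RGB2HSV)
for r in range(y-26,y+30,2): print(' '.join(f'{v:3d}' for v in h[r,x-24:x+28:2,2]))
try: print(mouth(f,u0), mouth(load('w15'),np.array([255,173])))
except Exception as e: print(e)
E
```

```text
[ 0.46823964 -0.40710441  0.20804394]
[256.05862502 172.59528273] 232 146
 60  62  59  63  67  69  65  62  60  61  65  62  65  67  62  66  66  64  68  74  69  68  68  69  70  68
 60  58  63  62  66  65  65  64  60  66  64  74  76  75  69  68  63  68  69  72  73  69  74  69  72  68
 56  60  61  64  65  66  62  63  63  76  83  86  87  78  78  73  67  59  70  70  74  73  74  65  69  67
 54  61  62  67  66  67  64  61  76  84  88  91  96  95  90  82  77  65  57  62  67  72  68  71  69  70
 58  59  59  66  66  62  65  70  85  94 108 126 120 114 124 126 110  77  63  57  62  67  67  72  69  69
 56  59  62  61  62  65  65  80 108 114  93  77  66  64  69  82 110 119  88  60  55  64  67  72  69  68
 58  59  59  61  62  65  69 103 123  84  64  57  61  55  56  57  62  88  99  72  55  54  62  65  68  68
 58  60  62  62  60  63  81 117  89  59  57  59  57  56  56  56  57  53  78  92  59  53  59  60  62  61
 58  62  57  58  59  61 101 114  67  60  57  59  62  61  59  54  53  53  66  98  60  55  54  54  54  64
 58  59  62  58  64  65 104  97  61  55  73  86 106 114 103  90  71  63  58  81  70  52  5
[... 1425 characters left out ...]
 168 168 169 166 151 143 130 128 120 122 114
 94 131 164 161 164 162 163 164 164 160 165 167 169 167 169 166 164 155 135 117 110 111 110 110 112 108
 98 133 163 164 165 162 169 166 166 165 170 168 168 166 167 152 129 121 113 109 108 109 106 110 109 107
132 145 164 163 162 164 167 169 165 169 166 166 165 138 130 121 112 109 110 108 107 110 109 109 109 104
162 160 163 163 165 162 167 169 169 161 130 125 143 119 109 112 108 110 105 106 107 107 110 112 110 112
(array([255.6, 175.6]), array([10, 17,  4,  4, 15], dtype=int32), array([244, 157,  29,  33, 626], dtype=int32)) (array([253.39473684, 173.84210526]), array([10, 11,  6,  9, 38], dtype=int32), array([241, 159,  30,  28, 577], dtype=int32))
```

```bash
python3 - <<'E'
from h import *
Ph=onz(load('w17'),(255,218),.122); G=np.array([.4359,-.3487,.208])
Pm=onz(load('w19'),(258.1,177.0),.1); T=G+np.r_[(Pm-Ph)[:2],0]; print(Pm,Ph,T); goto(T)
T2=Pm+[.0007,.0013,.108]; print('by bottle2 relation'); goto(T2)
E
```

```text
[ 0.47993587 -0.40483617  0.1       ] [ 0.43539021 -0.34965922  0.122     ] [ 0.48044566 -0.40387695  0.208     ]
tool d cm [1.23 0.28 0.01] yaw now 28.13 tilt [ 0. -0. -1.] 
by bottle2 relation
tool d cm [1.26 0.26 0.01] yaw now 28.13 tilt [ 0. -0. -1.]
```

Call:
servo_tool(
  deltas=[
    [1,0.6,0.13,0,0,0,0],
    [1,0.64,0.14,0,0,0,0],
    [1,0,0,0.8,0,0,0],
    [1,0,0,0.8,0,0,0],
    [1,0,0,0.6,0,0,0],
    [1,0,0,0.3,0,0,0],
    [1,0,0,0.2,0,0,0],
    [1,0,0,0.1,0,0,0],
    [1,0,0,0.15,0,0,0],
    [1,0,0,0,0,0,0],
  ],
)

```text
time_s: 46.7
eef_pos: [0.4805, -0.4041, 0.1784]
orientation: [0.0, 0.97, 0.243, 0.0]
contact_force: [0.5, 0.5, -0.1]
grip_width: 0.0163
grasp_force: 58.6
```

Call:
servo_tool(
  deltas=[
    [1,0,0,0.2,0,0,0],
    [1,0,0,0.2,0,0,0],
    [1,0,0,0.2,0,0,0],
    [1,0,0,0.2,0,0,0],
    [1,0,0,0.2,0,0,0],
    [1,0,0,0,0,0,0],
    [1,0,0,0,0,0,0],
    [1,0,0,0,0,0,0],
    [1,0,0,0,0,0,0],
    [1,0,0,0,0,0,0],
  ],
)

```text
time_s: 47.53
eef_pos: [0.4806, -0.4041, 0.1685]
orientation: [0.0, 0.97, 0.243, 0.0]
contact_force: [0.5, 0.4, -0.1]
grip_width: 0.0166
grasp_force: 58.6
```

Call:
servo_tool(
  deltas=[
    [1,0,0,0.7,0,0,0],
    [1,0,0,0.7,0,0,0],
    [1,0,0,0.7,0,0,0],
    [1,0,0,0.7,0,0,0],
    [1,0,0,0.7,0,0,0],
    [1,0,0,0.7,0,0,0],
    [1,0,0,0.7,0,0,0],
    [1,0,0,0.6,0,0,0],
    [1,0,0,0.3,0,0,0],
    [1,0,0,0.1,0,0,0],
  ],
)

```text
time_s: 48.37
eef_pos: [0.4804, -0.4039, 0.1087]
orientation: [-0.0, 0.97, 0.243, -0.0]
contact_force: [-0.7, 0.1, -0.6]
grip_width: 0.0164
grasp_force: 58.5
```

Call:
servo_tool(
  deltas=[
    [1,0,0,0.1,0,0,0],
    [1,0,0,0.1,0,0,0],
    [1,0,0,0.1,0,0,0],
    [1,0,0,0,0,0,0],
    [1,0,0,0,0,0,0],
    [1,0,0,0,0,0,0],
    [1,0,0,0,0,0,0],
    [1,0,0,0,0,0,0],
    [1,0,0,0,0,0,0],
    [1,0,0,0,0,0,0],
  ],
)

```text
time_s: 49.2
eef_pos: [0.4808, -0.4042, 0.1067]
orientation: [0.0, 0.97, 0.243, 0.0]
contact_force: [1.3, -0.2, 4.9]
grip_width: 0.0162
grasp_force: 58.8
```

Contact at the right height. One small push, then release and retreat.

Call:
servo_tool(
  deltas=[
    [1,0,0,0.1,0,0,0],
    [1,0,0,0,0,0,0],
    [1,0,0,0,0,0,0],
    [1,0,0,-0.1,0,0,0],
    [2.5,0,0,0,0,0,0],
    [4,0,0,0,0,0,0],
    [4,0,0,0,0,0,0],
    [4,0,0,0,0,0,0],
    [4,0,0,0,0,0,0],
    [4,0,0,-0.5,0,0,0],
  ],
)

```text
time_s: 50.03
eef_pos: [0.4801, -0.4037, 0.1106]
orientation: [-0.001, 0.97, 0.243, -0.0]
contact_force: [-0.1, 0.5, 0.0]
grip_width: 0.0403
grasp_force: 0.0
```

Call:
servo_tool(
  deltas=[
    [4,0,0,-1.5,0,0,0],
    [4,0,0,-2,0,0,0],
    [4,0,0,-2,0,0,0],
    [4,0,0,-2,0,0,0],
    [4,0,0,-2,0,0,0],
    [4,0,0,-2,0,0,0],
    [4,-1,3,0,0,0,0],
    [4,-1,3,0,0,0,0],
    [4,0,0,0,0,0,0],
    [4,0,0,0,0,0,0],
  ],
)

```text
time_s: 50.87
eef_pos: [0.4907, -0.4679, 0.2262]
orientation: [-0.0, 0.97, 0.242, -0.0]
contact_force: [-0.1, 0.9, -0.4]
grip_width: 0.04
grasp_force: 0.0
```

```bash
python3 - <<'E'
from h import *
s=state(); print(s['eef_pos'],s['time_s'])
f=snap('side','s20'); g=snap('scene','sc20')
for F in (f,g):
    print('yel',[(c,st) for c,st in blobs(F,(18,110,60),(36,255,255),12,(90,120,320,330))[0]]); print('amb',[(c,st) for c,st in blobs(F,(3,110,30),(17,255,220),25,(90,150,320,330))[0]])
    for p in ([.591,-.2905],[.4805,-.403]): print(proj(F,[*p,.14]).round(1),proj(F,[*p,.1]).round(1))
print('caps',[(c,st) for c,st in blobs(f,(3,120,40),(18,255,255),30,(150,90,262,190))[0]])
print('red',[(c) for c,st in blobs(f,(0,150,60),(5,255,255),20,(150,90,400,240))[0]], [(c) for c,st in blobs(load('s11'),(0,150,60),(5,255,255),20,(150,90,400,240))[0]])
d=np.abs(f['pixels'].astype(int)-load('s11')['pixels']).max(2)>40
n,l,st,c=cv2.connectedComponentsWithStats(d.astype(np.uint8)); print('changed',[(c[i].round(),st[i,4]) for i in range(1,n) if st[i,4]>40])
E
```

```text
[ 0.49067757 -0.46788451  0.22623461] 50.8667
yel [(array([260.1, 299. ]), array([254, 288,  13,  24, 224], dtype=int32))]
amb [(array([208.9, 151.1]), array([201, 150,  16,   4,  48], dtype=int32)), (array([237. , 151.8]), array([231, 150,  13,   5,  56], dtype=int32)), (array([261.2, 316.8]), array([254, 306,  14,  22, 165], dtype=int32))]
[297.5 242.7] [296.8 257.5]
[260.7 292.6] [261.  308.3]
yel [(array([ 98.3, 164. ]), array([ 95, 161,   8,   7,  43], dtype=int32)), (array([140.4, 195.6]), array([136, 192,   9,   8,  56], dtype=int32)), (array([221.1, 266.6]), array([210, 257,  27,  18, 142], dtype=int32))]
amb [(array([106.1, 176.7]), array([ 99, 171,  13,  12,  57], dtype=int32)), (array([146.6, 207.6]), array([140, 202,  13,  12,  57], dtype=int32))]
[141.1 195.6] [145.1 203.3]
[ 98.7 164. ] [103.9 172.4]
caps [(array([208.9, 146.8]), array([200, 138,  19,  16, 183], dtype=int32)), (array([236.2, 147.8]), array([229, 138,  14,  17, 149], dtype=int32))]
red [array([330.9, 208.7])] [array([302.4, 138.2]), array([330.9, 208.7])]
changed [(array([146.,  14.]), np.int32(1481)), (array([218.,  39.]), np.int32(344)), (array([276., 103.]), np.int32(16062)), (array([ 8., 28.]), np.int32(70)), (array([190.,  67.]), np.int32(471)), (array([18., 81.]), np.int32(223)), (array([195.,  86.]), np.int32(88)), (array([206., 101.]), np.int32(223)), (array([190., 100.]), np.int32(121)), (array([ 25., 122.]), np.int32(191)), (array([ 52., 179.]), np.int32(320)), (array([146., 251.]), np.int32(9833)), (array([297., 257.]), np.int32(1159)), (array([263., 264.]), np.int32(440)), (array([ 64., 267.]), np.int32(121)), (array([230., 288.]), np.int32(157)), (array([260., 294.]), np.int32(170)), (array([ 74., 371.]), np.int32(1571)), (array([  6., 372.]), np.int32(315)), (array([263., 364.]), np.int32(54))]
```

```bash
python3 - <<'E'
from h import *
g=load('sc20');k=load('sc11')
for F in (k,g): print('red',[c for c,_ in blobs(F,(0,150,60),(5,255,255),15,(150,90,400,300))[0]],'org',[c for c,_ in blobs(F,(3,120,40),(18,255,255),40,(260,90,420,240))[0]])
print(arm.job_done())
E
```

```text
red [array([272.5, 209.7]), array([227.6, 261.6])] org [array([350.9, 148.1]), array([346.1, 176.5])]
red [array([272.2, 209.7]), array([227.6, 261.7])] org [array([350.8, 148.3]), array([345.8, 176.6])]
the job is handed in; nothing more can be done
None
```

Job handed in at about 51 s of the 210 s allowed: the lid stays open past upright, both caps hang on their own hooks (1 and 2), and both daubers are seated in separate upright bottles; I received no verdict from the judging.

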